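# Set and burnish a graduated row of stone plaques

## Task

Lay all the blue stone plaques from the pad in the setting fixture in one row, in order of length with the longest against the fixed stop, each lying flat and flush against the rail and butted to its neighbour without a gap, slide the jaw up against the last one and turn its lock knob clockwise until it is tight. Then take the burnisher and run its tip along the seam between rail and stones slowly (about 1 cm a second) and steadily from the stop to the jaw. Finally lay the burnisher back on its leather mat, and leave the bowl, the jar and the wooden block where they are.

Things in the scene. Friction and masses are not known exactly. Their poses are not given: they have to be found in the camera images.
- fixture: setting fixture, fixed: a dark steel plate 110 mm (its x) by 340 mm (its y), 12 mm thick, silver sheet on top. The row of plaques lies on the plate along y, against an upright rail on its far (+x) side (see seam_start) and a stop across its +y end: face at y = +155 mm, looking to -y, x from -34 to +26 mm, 10 mm high. The near (-x) side is open. Origin: centre of the underside
- seam_start (a point): start of the seam, on the fixture: inner top edge of the rail at the stop's face (fixture x = +22, y = +155, z = 22 mm); axes as the fixture's. The silver rail is 4 mm wide, 10 mm high over the plate, inner face at x = +22 mm, y from -145 to +155 mm. Laid plaques are level with its top, so the seam runs from here along -y, level, to jaw_face
- jaw (a joint): sliding jaw of the fixture, a steel block 64 mm wide (fixture x from -44 to +20 mm), 44 mm long (y), its top 35 mm over the bench. Metres moved from its open end towards the stop (+y), 0 to 0.18; its face, which looks to +y, is at fixture y = -70 mm + value. It slides against about 4 N of friction with the knob loose, about 15 N with it tight, and stays where it is left
- jaw_face (a point): point on the jaw's face, the end of the seam: fixture x = +22 mm, z = 22 mm; moves with the jaw; axes as the fixture's
- lock (a joint): lock knob on top of the jaw, a screw that presses a shoe on the plate: angle in rad, 0 loose to 1.45 (end stop), clockwise from above tightens, bites from about 1, tight past 1.2; turns with 0.04 to 0.1 N m. The knob may also be gripped to drag the jaw
- lock_grip (a point): grip point on the lock knob's vertical axis (fixture x = -12 mm, 22 mm behind the jaw's face, 55 mm over the bench): a black bar 36 mm long (this point's x), 11 mm thick (its y), its top 10 mm above this point, with a brass dot; on a round dark foot 34 mm wide whose top is 11 mm below this point (keep the fingertips above it). Jaw top 20 mm below. At 0 the bar lies along the fixture's x
- pad: grey sorting pad, fixed, 85 mm (x) by 460 mm (y), 4 mm thick, on which the plaques lie at first. Origin: centre of the underside
- toolmat: brown leather tool mat, fixed, 230 mm (x) by 130 mm (y), 4 mm thick, where the burnisher lies and must lie at the end. Origin: centre of the underside
- burnisher: burnisher (stylus), 160 mm long, 70 g: a square wooden handle 16 by 16 mm, 90 mm long, a brass ferrule, and a round steel point that tapers from 8.4 mm to 3 mm. Lies along its own x, point to +x; origin under the axis, 5 mm behind the handle's front end; the axis is 8 mm over the origin; handle from x = -85 to +5 mm, tip at x = +75 mm
- burnisher_grip (a point): point on the burnisher's axis in the handle, 95 mm behind the tip, a good place to grip; axes as the burnisher's
- burnisher_tip (a point): end of the burnisher's steel point
- bowl: white bowl, 90 mm wide, 45 mm high, bystander, origin: centre of the underside
- jar: amber jar, 48 mm wide, 60 mm high, bystander, origin: centre of the underside
- bezel_block: round wooden block, 60 mm wide, 28 mm high, bystander, origin: centre of the underside
- plaque1: blue stone plaque, 50 mm long (its x, which goes along the row), 40 mm wide (its y), 10 mm thick, 54 g; the same either way round. May be absent. Origin: centre of the underside
- plaque2: blue stone plaque, 42 mm long (its x, which goes along the row), 40 mm wide (its y), 10 mm thick, 45 g; the same either way round. May be absent. Origin: centre of the underside
- plaque3: blue stone plaque, 34 mm long (its x, which goes along the row), 40 mm wide (its y), 10 mm thick, 37 g; the same either way round. May be absent. Origin: centre of the underside
- plaque4: blue stone plaque, 26 mm long (its x, which goes along the row), 40 mm wide (its y), 10 mm thick, 28 g; the same either way round. May be absent. Origin: centre of the underside

How it is judged:
By the outcome, as a careful person would: the job done as asked, in the order asked, and still so for the second after the job is handed in, with the robot touching nothing.
Of plaque1, plaque2, plaque3, plaque4 only 3 to 4 are there at a start; the rules pass over those that are not, and their reading is None.
At some moment in a run one of plaque1, plaque2, plaque3, plaque4, burnisher may be knocked a few centimetres aside while the robot is not near it.
Once in a run the grip may slacken for a moment while it holds something.
It also fails if it takes over 210 s, if anything falls off the work surface, if the arm or the gripper's body presses on something with over 40 N, if the wrist force passes 120 N, or if a joint passes its speed limit or range.

## Robot

A 7-joint arm with a two-finger parallel gripper is mounted at the origin on the work surface. World frame = base frame: x ahead of the robot, y to its left, z up, the work surface at z = 0. Lengths are in m, angles in rad, forces in N, time in s.
With the tool pointing down it reaches from about 0.425 to 0.875 m from the base axis. Payload 4.7 kg.
Tool frame: the origin (TCP) lies between the finger pads; the fingertips stand 19 mm ahead of it and the grasp point (between the pads) is the TCP (ctrl.tip_extent is the distance from the TCP to the fingertips, in m); z points along the fingers, y is the line along which they close (so a half turn about z gives the same grasp; the last joint's range is limited). The gripper opens to 87 mm and grips with 3 to 60 N. Pads are 19 mm wide; open, the fingers measure 117 mm over their backs; the gripper's body (75 mm by 190 mm) begins 51 mm behind the grasp point.
Start: joints at [1.137, 0.321, -0.07, 1.45, 0.023, 1.371, -0.057], TCP at [0.281, -0.586, 0.242] pointing down, gripper open.
Joint ranges: [-2.86, 2.86], [-0.3, 2.09], [-1.38, 1.24], [0.06, 2.45], [-1.56, 4.7], [0.09, 2.05], [-2.69, 2.69]. Speed limits (rad/s): [2.57, 2.57, 3.14, 3.14, 3.14, 3.14, 3.14].

## Interface

Orientations are given as a rotation vector (axis times angle).
In Python, from bench import ctrl gives the robot as it stands.
- The arm moves only by the shell command python3 -m crank 'ROWS' [OPENING] [FORCE]. ROWS is JSON, a list of rows, each an object of numbers: "tx", "ty", "tz": the shift along the tool's x, y, z in mm; "turn": the turn about the tool's z in units of 5 degrees (1.0 is 5 degrees). In form: [{"tx": .., "ty": .., "tz": .., "turn": ..}, ...]. A call has 1 to 5 rows; each row is the pose to reach, as a shift and turn from the pose commanded when the call began, along the tool's axes at that moment; what a row does not reach only later rows make up. A row lasts 1/8 s, in which the tool goes at most 62.5 mm and 10.7 degrees, less where a joint would pass 70% of its speed; a pose out of reach is approached as far as the arm can. A call with a gripper value outside its range is refused whole. OPENING is the finger opening in mm, from 0 to 87, set as the call begins (- or left out, the last holds). The fingers move at their own pace and stop on an object; FORCE is the grip in N (left out, the last holds). Time passes only in rows, so rows that repeat a pose let the fingers close. It gives the time, the measured TCP pose, the force, the opening and the grip force at its end, in the units of the state.
- ctrl.get_state(): the state, without advancing time (a new reading comes with each control period).
- ctrl.get_image(name): name is "scene" or "top"; returns (picture, depth): 384x512x3 uint8, red, green, blue; 384x512 float32, m along the optical axis (not along the pixel's ray), 0 where there is no reading.
- ctrl.camera_model(name): a dict with "intrinsics" (3x3 intrinsics, pixels), "origin" and "orientation" of the camera in the world. Camera axes: x right, y down, z forward; pixel columns grow to the right and rows downward; lengths in m; the calibration is good to about 2 mm. A picture is of the moment at which its call begins. camera_model takes no time and is no camera call.
- ctrl.close_job(): hands the job in; it is judged then, once.
Trained networks look in the newest picture that a camera, given by its name, has taken for a name from the list of things; names that differ only in an ending like _2 or _b are one class to them, and where a whole thing is asked for, a point or a joint stands for the part that bears it (a point fixed in the world has none). Each returns a list of dicts, best first, with "confidence" (0 to 1); they miss things now and then, are a little off and sometimes report something else, mostly with a low value. They report only what shows in the picture. A call takes as long as a camera call.
- ctrl.recognise(camera, query): "xyz" ([x, y, z] in m, in world coordinates, good to about 4 mm: the middle of the surface that is visible of it).
- ctrl.mark_of(camera, query): "xyz" ([x, y, z] in m, in world coordinates, good to about 4 mm: a listed point, or the origin of a listed thing).
The state is a dict: "time": time; "joint_positions": joint angles; "qd": joint speeds; "joint_torque": joint torques, N m; "position": TCP position; "tool_rot": TCP orientation; "ft_force": force on the tool from outside, world axes, zero at the start; "torque": the same for the moment, N m; "grip_width": opening from 0.0 (shut) to 1.0 (fully open); "grip_force": force on a finger pad.
Only numpy, scipy, OpenCV 4.12 (cv2) and the standard library are available. Lean on these libraries where they do the work, as an engineer would, in place of code of your own. Each camera call takes 0.05 s, during which the arm holds its last target. There are 200 camera calls.

## Working session

There is one attempt and no reset: what is moved stays moved. The work goes in short steps, Python scripts to look and compute and a shell command to move; the robot and the scene stay as the last step left them, time stands still between calls to the robot, and variables do not carry over. Pictures are saved under pics/ and viewed, at most 14 in all, crops included, and the job is handed in when it is done.

```bash
ls; mkdir -p pics
cat > h.py <<'E'
import numpy as np, cv2
from bench import ctrl
from scipy.spatial.transform import Rotation as R
def cam(n):
    m=ctrl.camera_model(n); K=np.array(m["intrinsics"]); o=np.array(m["origin"]); q=np.array(m["orientation"])
    Rm=q if q.shape==(3,3) else (R.from_rotvec(q).as_matrix() if q.size==3 else R.from_quat(q).as_matrix())
    return K,o,Rm
def cloud(n,d):
    K,o,Rm=cam(n); v,u=np.mgrid[:d.shape[0],:d.shape[1]]
    P=np.stack([(u-K[0,2])/K[0,0]*d,(v-K[1,2])/K[1,1]*d,d],-1)
    return P@Rm.T+o
def pix(n,p):
    K,o,Rm=cam(n); c=(np.array(p)-o)@Rm; return (K@(c/c[2]))[:2]
def snap(n,f=None):
    im,d=ctrl.get_image(n)
    if f: cv2.imwrite("pics/"+f,im[:,:,::-1])
    return im,d
E
python3 - <<'E'
from h import *
print(ctrl.camera_model("top"));print(ctrl.camera_model("scene"))
snap("top","t0.png");snap("scene","s0.png")
np.set_printoptions(precision=4,suppress=True)
for c in("top",):
  for q in "fixture seam_start jaw jaw_face lock_grip pad toolmat burnisher burnisher_grip burnisher_tip bowl jar bezel_block plaque1 plaque2 plaque3 plaque4".split():
    print(c,q,[(np.round(r["xyz"],4).tolist(),round(r["confidence"],2)) for r in ctrl.mark_of(c,q)[:2]])
print(ctrl.get_state())
E
```

```text
pics
{'intrinsics': array([[360.99995433,   0.        , 260.75789517],
       [  0.        , 360.99995433, 191.17057466],
       [  0.        ,   0.        ,   1.        ]]), 'origin': array([ 0.34024156, -0.00640572,  1.11806947]), 'orientation': array([-2.12681061,  2.10192037, -0.17786398])}
{'intrinsics': array([[433.45706012,   0.        , 259.36128555],
       [  0.        , 433.45706012, 192.68385453],
       [  0.        ,   0.        ,   1.        ]]), 'origin': array([ 0.94367489, -0.41225679,  0.89138357]), 'orientation': array([-2.3783346 , -0.93250926,  0.31665859])}
top fixture [([0.598, -0.0137, -0.0034], 0.57), ([0.6118, 0.1386, 0.0228], 0.34)]
top seam_start [([0.6099, 0.1365, 0.0238], 0.93)]Traceback (most recent call last):
  File "<stdin>", line 7, in <module>
ValueError: it knows: bezel_block, bowl, burnisher, burnisher_grip, burnisher_tip, fixture, jar, jaw_face, lock_grip, pad, plaque, seam_start, toolmat
```

Run:
```python
from h import *
for q in "jaw_face lock_grip pad toolmat burnisher burnisher_grip burnisher_tip bowl jar bezel_block plaque".split():
    print(q,[(np.round(r["xyz"],4).tolist(),round(r["confidence"],2)) for r in ctrl.mark_of("top",q)[:6]])
print(ctrl.get_state())
a=cv2.imread("pics/t0.png");cv2.imwrite("pics/t0b.png",cv2.resize(a,(800,600),interpolation=cv2.INTER_CUBIC))
```

```text
jaw_face [([0.6171, -0.0697, 0.0185], 0.53)]
lock_grip [([0.5819, -0.0994, 0.0504], 0.59)]
pad [([0.4362, -0.0088, 0.0006], 0.83), ([0.5847, -0.0968, 0.0546], 0.52)]
toolmat [([0.5538, -0.3422, -0.0009], 0.87)]
burnisher [([0.5644, -0.3432, -0.0001], 0.64)]
burnisher_grip [([0.5524, -0.3419, 0.0122], 0.79)]
burnisher_tip [([0.6424, -0.3425, 0.0158], 0.59)]
bowl [([0.5173, 0.3536, 0.0018], 0.92)]
jar [([0.6498, 0.3284, 0.0015], 0.78), ([0.5959, -0.0148, 0.0005], 0.52)]
bezel_block [([0.4268, 0.3573, 0.0007], 0.78)]
plaque [([0.4376, 0.162, 0.0007], 0.68), ([0.5663, -0.344, -0.0014], 0.67), ([0.4388, -0.0577, 0.0005], 0.62), ([0.4311, 0.043, 0.0016], 0.6), ([0.4333, -0.0072, 0.0041], 0.57)]
{'time': 0.75, 'joint_positions': array([ 1.13708813,  0.32097149, -0.07011898,  1.450498  ,  0.02258488,
        1.37079397, -0.05686332]), 'qd': array([-7.59670465e-04, -5.55307521e-05,  3.94121586e-05,  4.57718140e-04,
       -7.82253759e-05,  1.86223080e-04, -7.46991590e-04]), 'joint_torque': array([ 1.59046381e-04, -4.90995955e+01, -4.02796743e-01, -3.12730086e+01,
       -6.34942716e-02,  3.35599144e-02,  3.25684584e-05]), 'position': array([ 0.28144669, -0.5859308 ,  0.24160621]), 'tool_rot': array([3.06303231e+00, 6.97634731e-01, 5.04280331e-06]), 'ft_force': array([-0.30365707,  0.01407925, -0.79182471]), 'torque': array([ 0.00959319, -0.01968892, -0.01555454]), 'grip_force': 0.0, 'grip_width': 0.9991909113436851}
```

View pics/t0b.png

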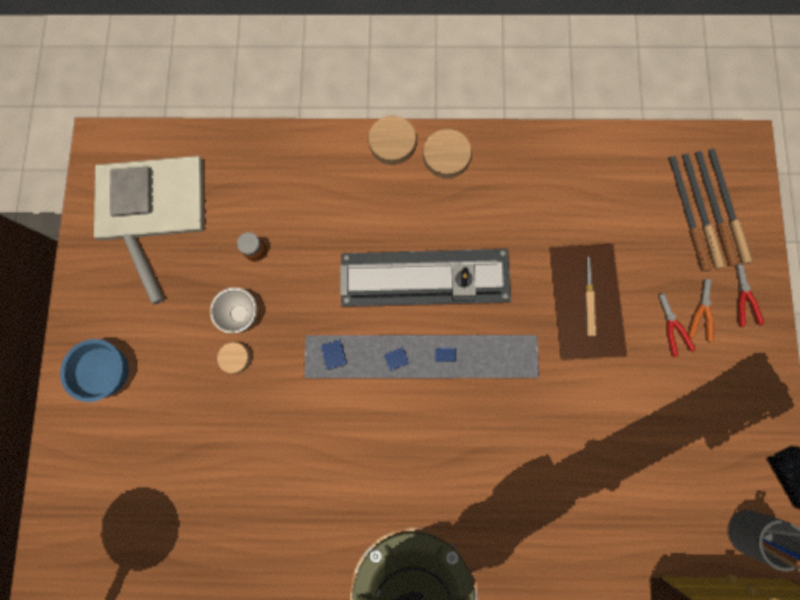

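View pics/s0.png

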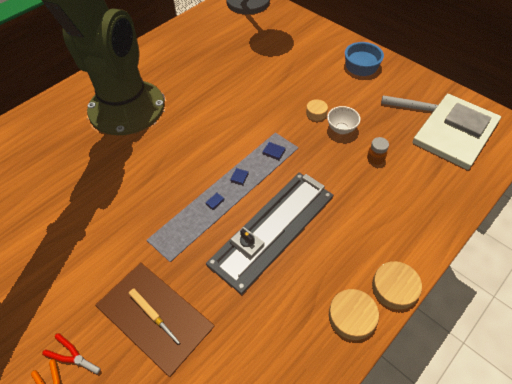

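```bash
cat >> h.py <<'E'
def plane_pts(n,uv,z):
    K,o,Rm=cam(n); uv=np.asarray(uv,float).reshape(-1,2)
    r=np.c_[(uv[:,0]-K[0,2])/K[0,0],(uv[:,1]-K[1,2])/K[1,1],np.ones(len(uv))]@Rm.T
    return o+r*((z-o[2])/r[:,2])[:,None]
def rects(n,im,z,lo,hi,f,minA=40,up=6):
    big=cv2.resize(im,None,fx=up,fy=up,interpolation=cv2.INTER_CUBIC)
    m=f(big.astype(int)).astype(np.uint8); out=[]
    for c in cv2.findContours(m,cv2.RETR_EXTERNAL,cv2.CHAIN_APPROX_NONE)[0]:
        if cv2.contourArea(c)<minA*up*up: continue
        w=plane_pts(n,(c.reshape(-1,2)+.5)/up-.5,z)[:,:2]
        if not((w.mean(0)>lo).all() and (w.mean(0)<hi).all()): continue
        (cx,cy),(a,b),t=cv2.minAreaRect((w*1000).astype(np.float32))
        if a<b: a,b,t=b,a,t+90
        A=cv2.contourArea((w*1000).astype(np.float32)); M=cv2.moments((w*1000).astype(np.float32))
        out.append((round(M['m10']/M['m00'],1),round(M['m01']/M['m00'],1),round(a,1),round(b,1),round((t+90)%180-90,1),round(A)))
    return sorted(out,key=lambda r:r[1])
blue=lambda b:(b[...,2]>b[...,0]+25)&(b[...,2]>b[...,1]+15)
E
python3 - <<'E'
from h import *
for n in("top","scene"):
    im,d=snap(n)
    print(n,"blue",*rects(n,im,.014,[.35,-.3],[.55,.3],blue,20),sep="\n ")
    P=cloud(n,d); z=P[...,2]
    for nm,lo,hi,z0,z1 in(("fix",[.5,-.25],[.7,.25],.006,.06),("rail",[.5,-.25],[.7,.25],.0175,.028),("jaw",[.5,-.25],[.7,.25],.029,.042),("knob",[.5,-.25],[.7,.25],.052,.08),("pad",[.36,-.3],[.5,.3],.0025,.03)):
        m=(P[...,0]>lo[0])&(P[...,0]<hi[0])&(P[...,1]>lo[1])&(P[...,1]<hi[1])&(z>z0)&(z<z1)
        q=P[m]; 
        if len(q)>4: print(nm,len(q),cv2.minAreaRect((q[:,:2]*1000).astype(np.float32)),q.mean(0).round(4),q.max(0).round(3),q.min(0).round(3))
    a=im[200:300,180:360] if n=="top" else im[120:300,140:340]
    a=im[145:250,185:350] if n=="top" else a
    cv2.imwrite(f"pics/{n}1.png",cv2.resize(a[:,:,::-1],None,fx=4,fy=4,interpolation=cv2.INTER_CUBIC)[:600,:800])
E
```

```text
top
 blue
 (440.3, -57.4, 39.3, 26.4, -89.3, 962)
 (430.5, 38.2, 41.2, 34.9, -66.2, 1280)
 (437.6, 161.7, 50.0, 41.5, 16.6, 1920)
fix 3687 ((600.127197265625, 0.3021087646484375), (196.9264678955078, 462.7625732421875), 0.004301557783037424) [ 0.5928 -0.0147  0.0149] [0.699 0.232 0.06 ] [ 0.502 -0.231  0.006]
rail 303 ((591.6883544921875, -12.085922241210938), (104.10652923583984, 332.60980224609375), 1.1178345680236816) [0.5959 0.0375 0.0214] [0.647 0.154 0.027] [ 0.539 -0.179  0.018]
jaw 218 ((584.7938842773438, -91.64385223388672), (64.26030731201172, 43.17805099487305), 0.3864798843860626) [ 0.5832 -0.0912  0.0355] [ 0.617 -0.07   0.042] [ 0.553 -0.113  0.029]
knob 48 ((585.2181396484375, -90.7899169921875), (34.509193420410156, 9.338604927062988), 0.2685330808162689) [ 0.584  -0.0907  0.0642] [ 0.602 -0.086  0.072] [ 0.568 -0.095  0.053]
pad 4152 ((429.9454650878906, -0.384674072265625), (139.89329528808594, 599.2071533203125), 0.03019913285970688) [ 0.4341 -0.0131  0.0059] [0.5   0.299 0.021] [ 0.36  -0.3    0.003]
scene
 blue
 (442.0, -56.9, 41.0, 26.9, -87.6, 1016)
 (432.6, 3
[... 270 characters left out ...]
32812, -10.988998413085938), (101.34272003173828, 331.06988525390625), 1.09707510471344) [0.6086 0.0111 0.0215] [0.653 0.155 0.028] [ 0.55  -0.176  0.018]
jaw 356 ((588.186767578125, -91.69807434082031), (65.06046295166016, 45.12007522583008), 2.6213855743408203) [ 0.593  -0.0951  0.0352] [ 0.621 -0.068  0.042] [ 0.555 -0.114  0.029]
knob 98 ((588.4539794921875, -91.34455108642578), (11.688528060913086, 36.24238204956055), 86.21997833251953) [ 0.5896 -0.093   0.0625] [ 0.606 -0.086  0.068] [ 0.57  -0.098  0.052]
pad 4725 ((429.9433898925781, -0.059722900390625), (139.6143798828125, 599.7734985351562), 0.0038986406289041042) [ 0.4404 -0.0356  0.0056] [0.5   0.3   0.018] [ 0.36  -0.3    0.003]
```

View pics/top1.png

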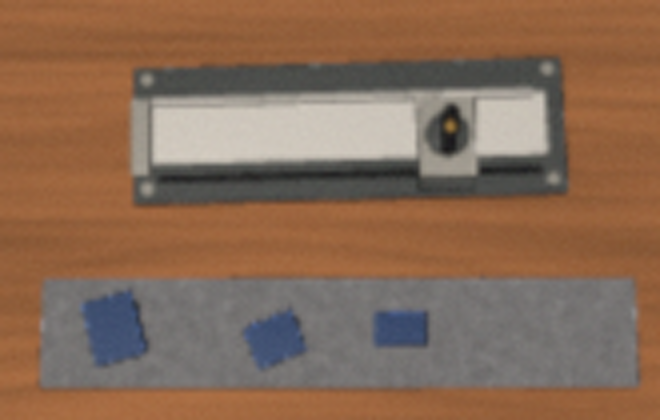

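View pics/scene1.png

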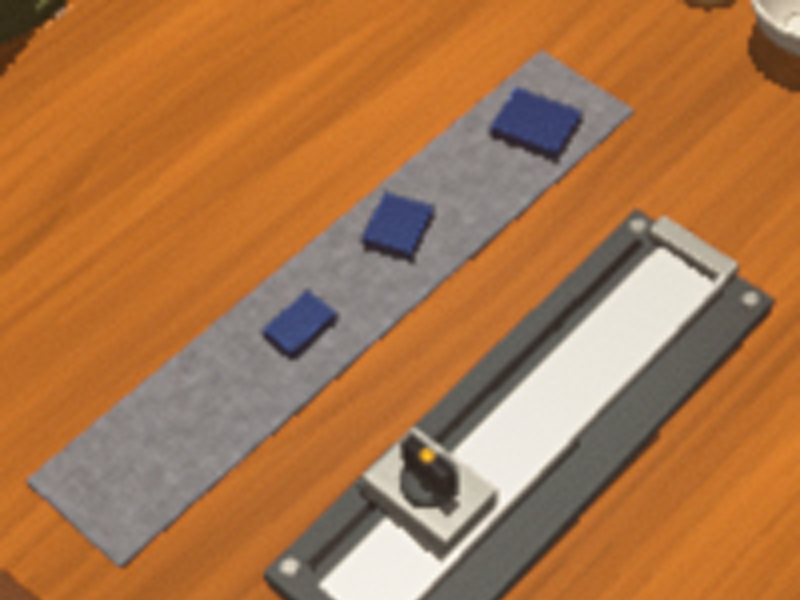

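```bash
cat >> h.py <<'E'
from scipy.optimize import minimize
def box_sil(n,p,dim,z0,shape,up):
    c,s=np.cos(p[2]),np.sin(p[2]); L,W,H=dim
    C=np.array([[x,y,z] for x in(-L/2,L/2) for y in(-W/2,W/2) for z in(0,H)])
    P=np.c_[p[0]+c*C[:,0]-s*C[:,1],p[1]+s*C[:,0]+c*C[:,1],z0+C[:,2]]
    K,o,Rm=cam(n); q=(P-o)@Rm; uv=(q@K.T)[:,:2]/q[:,2:]
    m=np.zeros((shape[0]*up,shape[1]*up),np.uint8)
    h=cv2.convexHull(((uv+.5)*up*16-8).astype(np.float32)).round().astype(np.int32)
    cv2.fillConvexPoly(m,h,1,shift=4); return m
def fitbox(n,im,maskf,dim,z0,g,up=6,pad=.03):
    big=cv2.resize(im,None,fx=up,fy=up,interpolation=cv2.INTER_CUBIC)
    roi=box_sil(n,g,(dim[0]+2*pad,dim[1]+2*pad,dim[2]),z0,im.shape,up)
    ys,xs=np.nonzero(roi); sl=np.s_[ys.min():ys.max()+1,xs.min():xs.max()+1]
    M=(maskf(big.astype(int)).astype(np.uint8)&roi)[sl]
    S=np.array([.004,.004,.05]); g=np.array(g,float)
    f=lambda d:float((box_sil(n,g+d*S,dim,z0,im.shape,up)[sl]!=M).sum())
    r=minimize(f,np.zeros(3),method="Nelder-Mead",options=dict(initial_simplex=[[0,0,0],[1,0,0],[0,1,0],[0,0,1]],xatol=.01,fatol=1,maxiter=150))
    p=g+r.x*S; return np.r_[p[:2]*1000,np.degrees(p[2])].round(1), round(r.fun/M.sum(),3)
grey=lambda b:(b.max(-1)-b.min(-1))<0.35*b.max(-1)
PL={1:50,2:42,3:34,4:26}
E
cat > fit0.py <<'E'
from h import *
for n in("top","scene"):
    im,d=snap(n)
    print(n,"fix",fitbox(n,im,grey,(.11,.34,.012),0,(.596,-.013,.02),up=4))
    for k,g in((1,(.438,.162,.28)),(3,(.431,.0385,.4)),(4,(.440,-.057,0))):
        print(k,fitbox(n,im,blue,(PL[k]/1e3,.04,.01),.004,g))
E
python3 fit0.py
```

```text
top fix (array([597.4, -15.7,   2. ]), np.float64(0.044))
1 (array([438.2, 162.2,  17.6]), np.float64(0.087))
3 (array([431.3,  38.5,  23.5]), np.float64(0.088))
4 (array([440.8, -57.9,   2.7]), np.float64(0.121))
scene fix (array([596.3, -13.7,   1.8]), np.float64(0.049))
1 (array([435.3, 166.9,  17.5]), np.float64(0.307))
3 (array([428.5,  42.8,  25.4]), np.float64(0.281))
4 (array([439.4, -55. ,   1.7]), np.float64(0.334))
```

```bash
cat >> h.py <<'E'
FX=np.array([.597,-.0147]); FY=np.radians(1.9)
def fw(x,y): c,s=np.cos(FY),np.sin(FY); return FX+np.array([c*x-s*y,s*x+c*y])/1000
def wf(p): c,s=np.cos(FY),np.sin(FY); d=(np.array(p)[:2]-FX)*1000; return np.array([c*d[0]+s*d[1],-s*d[0]+c*d[1]])
def rep(goals=()):
    """goals: (x,y,z[m],tool-y angle deg or None)"""
    s=ctrl.get_state(); p=np.array(s["position"]); Rm=R.from_rotvec(s["tool_rot"]).as_matrix()
    a=np.degrees(np.arctan2(Rm[1,1],Rm[0,1]))
    print("t",round(s["time"],1),"p",(p*1000).round(1),"fix",wf(p).round(1),"ang",round(a,1),"F",np.round(s["ft_force"],1),"w",round(s["grip_width"]*87,1),"gf",round(s["grip_force"],1),"q1,5,7",np.round(np.array(s["joint_positions"])[[0,4,6]],2))
    for g in goals:
        d=Rm.T@(np.array(g[:3])-p)*1000
        print("  -> tx %.1f ty %.1f tz %.1f turn %.2f (dist %.0f)"%(*d,0 if g[3] is None else -((g[3]-a+180)%360-180)/5,np.linalg.norm(d)))
E
python3 -c "
from h import *
rep([(.4385,.1625,.15,17.6),(.4385,.1625,.0245,17.6)])"
```

```text
t 0.9 p [ 281.4 -586.   241.6] fix [-334.3 -560.5] ang -64.3 F [-0.2 -0.5  0.1] w 86.8 gf 0.0 q1,5,7 [ 1.14  0.02 -0.06]
  -> tx 465.7 ty -606.7 tz 91.5 turn -16.39 (dist 770)
  -> tx 465.7 ty -606.7 tz 217.0 turn -16.39 (dist 795)
```

```bash
python3 -m crank '[{"tx":50,"ty":-30,"tz":0,"turn":-1},{"tx":100,"ty":-60,"tz":0,"turn":-3},{"tx":150,"ty":-90,"tz":0,"turn":-5},{"tx":200,"ty":-120,"tz":0,"turn":-7},{"tx":250,"ty":-150,"tz":0,"turn":-8.2}]' 70; python3 -c "
from h import *
rep([(.4385,.1625,.15,17.6),(.4385,.1625,.0245,17.6)])"
```

```text
time: 1.58
position: [0.4427, -0.3409, 0.2419]
tool_rot: [2.621, 1.731, 0.0]
ft_force: [0.4, 0.2, 0.4]
grip_width: 0.806
grip_force: 0.0
t 1.6 p [ 442.7 -340.9  241.9] fix [-165.  -320.9] ang -23.1 F [0.4 0.2 0.4] w 70.2 gf 0.0 q1,5,7 [0.9  0.05 0.17]
  -> tx 461.3 ty -201.6 tz 91.5 turn -8.14 (dist 512)
  -> tx 461.4 ty -201.7 tz 217.0 turn -8.14 (dist 548)
```

```bash
python3 -m crank '[{"tx":56,"ty":-24,"tz":8,"turn":-1.5},{"tx":112,"ty":-48,"tz":16,"turn":-3},{"tx":168,"ty":-72,"tz":24,"turn":-5},{"tx":224,"ty":-96,"tz":35,"turn":-7},{"tx":280,"ty":-122,"tz":45,"turn":-8.1}]'; python3 -c "
from h import *
rep([(.4385,.1625,.07,17.6),(.4385,.1625,.0245,17.6)])"
```

```text
time: 2.2
position: [0.4407, -0.0352, 0.1966]
tool_rot: [1.86, 2.53, 0.0]
ft_force: [0.6, 0.3, 0.7]
grip_width: 0.801
grip_force: 0.0
t 2.2 p [440.7 -35.2 196.6] fix [-156.9  -15.4] ang 17.4 F [0.6 0.3 0.7] w 69.7 gf 0.0 q1,5,7 [ 0.66 -0.05  0.38]
  -> tx 189.5 ty 56.8 tz 126.4 turn -0.05 (dist 235)
  -> tx 189.6 ty 56.8 tz 171.9 turn -0.05 (dist 262)
```

```bash
python3 -m crank '[{"tx":55,"ty":17,"tz":20},{"tx":110,"ty":34,"tz":50},{"tx":160,"ty":50,"tz":85},{"tx":189,"ty":57,"tz":115},{"tx":189.5,"ty":56.8,"tz":126}]'; python3 -m crank '[{"tz":0}]'; python3 -c "
from h import *
rep([(.4385,.1625,.0245,17.6)])
im,d=snap('top'); print(rects('top',im,.014,[.35,-.3],[.55,.3],blue,20))"
```

```text
t 2.2 p [440.7 -35.2 196.6] fix [-156.9  -15.4] ang 17.4 F [0.6 0.3 0.7] w 69.7 gf 0.0 q1,5,7 [ 0.66 -0.05  0.38]
  -> tx 189.6 ty 56.8 tz 171.9 turn -0.05 (dist 262)
[(429.7, 44.2, 35.2, 33.8, 21.5, 867), (437.6, 161.7, 50.1, 41.7, 16.6, 1922)]$[0]: bad value
$[0]: bad value
```

```bash
python3 -m crank '[{"tx":55,"ty":17,"tz":20,"turn":0},{"tx":110,"ty":34,"tz":50,"turn":0},{"tx":160,"ty":50,"tz":85,"turn":0},{"tx":189,"ty":57,"tz":115,"turn":0},{"tx":189.5,"ty":56.8,"tz":126,"turn":0}]'; python3 -m crank '[{"tx":0,"ty":0,"tz":0,"turn":0}]'; python3 -c "
from h import *
rep([(.4385,.1625,.0245,17.6)])"
```

```text
time: 2.88
position: [0.4375, 0.1631, 0.0691]
tool_rot: [-1.857, -2.53, 0.001]
ft_force: [0.6, -0.5, 0.5]
grip_width: 0.805
grip_force: 0.0
time: 3.0
position: [0.4388, 0.1597, 0.07]
tool_rot: [-1.865, -2.527, 0.002]
ft_force: [0.5, -0.4, 0.8]
grip_width: 0.804
grip_force: 0.0
t 3.0 p [438.8 159.7  70. ] fix [-152.3  179.6] ang 17.1 F [ 0.5 -0.4  0.8] w 69.9 gf 0.0 q1,5,7 [ 0.4   0.16 -0.24]
  -> tx 2.8 ty 0.6 tz 45.5 turn -0.09 (dist 46)
```

```bash
python3 -m crank '[{"tx":2.8,"ty":0.6,"tz":15,"turn":0},{"tx":2.8,"ty":0.6,"tz":30,"turn":0},{"tx":2.8,"ty":0.6,"tz":40,"turn":0},{"tx":2.8,"ty":0.6,"tz":45.5,"turn":0},{"tx":2.8,"ty":0.6,"tz":45.5,"turn":0}]'; python3 -m crank '[{"tx":0,"ty":0,"tz":0,"turn":0},{"tx":0,"ty":0,"tz":0,"turn":0},{"tx":0,"ty":0,"tz":0,"turn":0},{"tx":0,"ty":0,"tz":0,"turn":0}]' 30 30;python3 -c "
from h import *
rep()"
```

```text
time: 3.62
position: [0.4386, 0.1635, 0.0246]
tool_rot: [-1.865, -2.527, 0.001]
ft_force: [0.1, -0.1, 0.3]
grip_width: 0.803
grip_force: 0.0
time: 4.12
position: [0.439, 0.1635, 0.0253]
tool_rot: [1.865, 2.528, 0.0]
ft_force: [0.5, -0.0, 2.0]
grip_width: 0.568
grip_force: 30.0
t 4.1 p [439.  163.5  25.3] fix [-152.   183.4] ang 17.2 F [ 0.5 -0.   2. ] w 49.4 gf 30.0 q1,5,7 [ 0.35  0.25 -0.32]
```

```bash
python3 -m crank '[{"tx":0,"ty":0,"tz":-25,"turn":0},{"tx":0,"ty":0,"tz":-50,"turn":-2},{"tx":0,"ty":0,"tz":-55,"turn":-4},{"tx":0,"ty":0,"tz":-55,"turn":-6},{"tx":0,"ty":0,"tz":-55,"turn":-8}]'; python3 -m crank '[{"tx":0,"ty":0,"tz":0,"turn":0}]'; python3 -c "
from h import *
rep([(*fw(-8,109),.08,91.9),(*fw(-8,109),.034,91.9)])"
```

```text
time: 4.75
position: [0.4388, 0.1635, 0.0801]
tool_rot: [0.879, 3.016, -0.0]
ft_force: [0.1, -0.2, -0.8]
grip_width: 0.565
grip_force: 30.0
time: 4.88
position: [0.4387, 0.1635, 0.0799]
tool_rot: [-0.891, -3.012, 0.0]
ft_force: [0.5, -0.3, -0.2]
grip_width: 0.571
grip_force: 30.0
t 4.9 p [438.7 163.5  79.9] fix [-152.3  183.3] ang 57.0 F [ 0.5 -0.3 -0.2] w 49.7 gf 30.0 q1,5,7 [0.49 0.18 0.44]
  -> tx -160.9 ty 21.5 tz -0.1 turn -6.97 (dist 162)
  -> tx -160.9 ty 21.5 tz 45.9 turn -6.97 (dist 169)
```

```bash
python3 -m crank '[{"tx":-40,"ty":5,"tz":0,"turn":-2},{"tx":-85,"ty":11,"tz":0,"turn":-4},{"tx":-130,"ty":17,"tz":0,"turn":-6},{"tx":-155,"ty":21,"tz":0,"turn":-7},{"tx":-161,"ty":21.5,"tz":0,"turn":-7}]'; python3 -m crank '[{"tx":0,"ty":0,"tz":0,"turn":0},{"tx":0,"ty":0,"tz":0,"turn":0}]'; python3 -c "
from h import *
rep([(*fw(-8,109),.034,91.9)])
im,d=snap('top','t2.png')"
```

```text
time: 5.5
position: [0.5867, 0.0932, 0.0794]
tool_rot: [0.05, -3.14, -0.001]
ft_force: [-0.5, 1.0, -0.9]
grip_width: 0.575
grip_force: 30.0
time: 5.75
position: [0.5846, 0.0954, 0.0801]
tool_rot: [0.06, -3.14, 0.001]
ft_force: [-0.1, 0.4, 0.5]
grip_width: 0.568
grip_force: 30.0
t 5.8 p [584.6  95.4  80.1] fix [ -8.8 110.4] ang 92.2 F [-0.1  0.4  0.5] w 49.4 gf 30.0 q1,5,7 [0.53 0.43 1.08]
  -> tx -0.8 ty -1.4 tz 46.1 turn 0.06 (dist 46)
```

```bash
python3 -m crank '[{"tx":-0.8,"ty":-1.4,"tz":15,"turn":0},{"tx":-0.8,"ty":-1.4,"tz":30,"turn":0},{"tx":-0.8,"ty":-1.4,"tz":40,"turn":0},{"tx":-0.8,"ty":-1.4,"tz":43.5,"turn":0},{"tx":-0.8,"ty":-1.4,"tz":44.5,"turn":0}]'; python3 -m crank '[{"tx":0,"ty":0,"tz":0.5,"turn":0},{"tx":0,"ty":0,"tz":1.2,"turn":0}]'; python3 -c "
from h import *
rep()"
```

```text
time: 6.42
position: [0.5866, 0.0931, 0.0353]
tool_rot: [0.059, -3.141, -0.0]
ft_force: [0.5, -0.6, -0.5]
grip_width: 0.573
grip_force: 3.0
time: 6.68
position: [0.587, 0.093, 0.0347]
tool_rot: [-0.059, 3.14, -0.0]
ft_force: [-0.3, -0.2, -0.7]
grip_width: 0.568
grip_force: 30.0
t 6.7 p [587.   93.   34.7] fix [ -6.4 108. ] ang 92.2 F [-0.3 -0.2 -0.7] w 49.5 gf 30.0 q1,5,7 [0.5  0.48 1.05]
```

```bash
python3 -m crank '[{"tx":0,"ty":0,"tz":0.7,"turn":0},{"tx":0,"ty":0,"tz":1.4,"turn":0},{"tx":0,"ty":0,"tz":2,"turn":0}]';  python3 -m crank '[{"tx":-3,"ty":0,"tz":0,"turn":0},{"tx":-5,"ty":0,"tz":0,"turn":0},{"tx":-7,"ty":0,"tz":0,"turn":0},{"tx":-7,"ty":0,"tz":0,"turn":0}]'; python3 -c "
from h import *
rep()"
```

```text
time: 7.05
position: [0.5868, 0.0929, 0.0333]
tool_rot: [-0.059, 3.141, -0.001]
ft_force: [-3.2, -1.3, 9.7]
grip_width: 0.567
grip_force: 30.0
time: 7.55
position: [0.5925, 0.0937, 0.0333]
tool_rot: [0.06, -3.138, 0.001]
ft_force: [-5.6, -0.2, 10.0]
grip_width: 0.568
grip_force: 30.0
t 7.5 p [592.5  93.7  33.3] fix [ -0.9 108.5] ang 92.2 F [-5.6 -0.2 10. ] w 49.4 gf 30.0 q1,5,7 [0.49 0.49 1.05]
```

```bash
python3 -m crank '[{"tx":-1,"ty":0,"tz":-0.6,"turn":0},{"tx":-2,"ty":0,"tz":-0.6,"turn":0},{"tx":-3,"ty":0,"tz":-0.6,"turn":0},{"tx":-3,"ty":0,"tz":-0.6,"turn":0}]'; python3 -m crank '[{"tx":-1,"ty":0,"tz":0,"turn":0},{"tx":-2,"ty":0,"tz":0,"turn":0},{"tx":-2,"ty":0,"tz":0,"turn":0}]'; python3 -c "
from h import *
rep()"
```

```text
time: 8.05
position: [0.594, 0.0937, 0.0333]
tool_rot: [0.06, -3.135, 0.002]
ft_force: [-9.0, -1.3, 11.5]
grip_width: 0.567
grip_force: 30.0
time: 8.43
position: [0.5941, 0.0937, 0.0333]
tool_rot: [0.061, -3.131, 0.004]
ft_force: [-14.2, -1.8, 16.7]
grip_width: 0.569
grip_force: 30.0
t 8.4 p [594.1  93.7  33.3] fix [  0.7 108.5] ang 92.2 F [-14.2  -1.8  16.7] w 49.5 gf 30.0 q1,5,7 [0.48 0.49 1.05]
```

```bash
python3 -m crank '[{"tx":2,"ty":0,"tz":0,"turn":0},{"tx":2,"ty":0,"tz":0,"turn":0}]' 57; python3 -m crank '[{"tx":0,"ty":0,"tz":-10,"turn":0},{"tx":0,"ty":0,"tz":-25,"turn":2},{"tx":0,"ty":0,"tz":-50,"turn":4},{"tx":10,"ty":-20,"tz":-60,"turn":6},{"tx":60,"ty":-40,"tz":-60,"turn":8}]' 70; python3 -c "
from h import *
rep([(.4322,.0386,.08,23.5),(.4322,.0386,.0245,23.5)])"
```

```text
time: 8.68
position: [0.5971, 0.0931, 0.0329]
tool_rot: [-0.059, 3.14, 0.0]
ft_force: [0.4, 0.2, 0.8]
grip_width: 0.644
grip_force: 0.0
time: 9.3
position: [0.5411, 0.0514, 0.0951]
tool_rot: [1.026, 2.965, 0.006]
ft_force: [-0.4, 0.3, -0.2]
grip_width: 0.804
grip_force: 0.0
t 9.3 p [541.1  51.4  95.1] fix [-53.7  67.9] ang 51.8 F [-0.4  0.3 -0.2] w 69.9 gf 0.0 q1,5,7 [0.57 0.26 0.56]
  -> tx 77.7 ty -77.4 tz 14.4 turn 5.67 (dist 111)
  -> tx 77.9 ty -77.7 tz 69.9 turn 5.67 (dist 130)
```

```bash
python3 -c "
from h import *
im,d=snap('top'); print(*rects('top',im,.014,[.35,-.3],[.65,.3],blue,20),sep='\n')"; python3 -m crank '[{"tx":30,"ty":-30,"tz":5,"turn":2},{"tx":60,"ty":-60,"tz":10,"turn":4},{"tx":78,"ty":-77,"tz":15,"turn":5.7},{"tx":78,"ty":-77,"tz":15,"turn":5.7},{"tx":78,"ty":-77,"tz":15,"turn":5.7}]'; python3 -c "
from h import *
rep([(.4322,.0386,.0245,23.5)])
im,d=snap('scene'); print(*rects('scene',im,.014,[.35,-.3],[.65,.3],blue,20),sep='\n')"
```

```text
time: 9.98
position: [0.4311, 0.0384, 0.0788]
tool_rot: [1.714, 2.63, 0.002]
ft_force: [0.3, -0.5, 0.7]
grip_width: 0.805
grip_force: 0.0
t 10.0 p [431.1  38.4  78.8] fix [-164.1   58.6] ang 23.8 F [ 0.3 -0.5  0.7] w 70.0 gf 0.0 q1,5,7 [0.65 0.05 0.23]
  -> tx -0.2 ty 1.0 tz 54.3 turn 0.06 (dist 54)
(433.5, 36.9, 33.9, 8.4, 22.8, 199)
(427.5, 51.1, 35.2, 15.5, 23.1, 471)
(592.0, 97.4, 50.7, 38.9, -87.4, 1890)
```

```bash
python3 -m crank '[{"tx":0,"ty":1,"tz":18,"turn":0},{"tx":0,"ty":1,"tz":36,"turn":0},{"tx":0,"ty":1,"tz":49,"turn":0},{"tx":0,"ty":1,"tz":54.3,"turn":0},{"tx":0,"ty":1,"tz":54.3,"turn":0}]' 56; python3 -m crank '[{"tx":0,"ty":0,"tz":0,"turn":0},{"tx":0,"ty":0,"tz":0,"turn":0},{"tx":0,"ty":0,"tz":0,"turn":0},{"tx":0,"ty":0,"tz":0,"turn":0}]' 20 30;python3 -c "
from h import *
rep()"
```

```text
time: 10.65
position: [0.431, 0.039, 0.0239]
tool_rot: [1.718, 2.63, 0.001]
ft_force: [-0.1, 0.4, -0.3]
grip_width: 0.643
grip_force: 0.0
time: 11.15
position: [0.4304, 0.0385, 0.0238]
tool_rot: [1.719, 2.629, -0.0]
ft_force: [-0.5, 0.6, 0.7]
grip_width: 0.386
grip_force: 30.0
t 11.2 p [430.4  38.5  23.8] fix [-164.7   58.7] ang 23.7 F [-0.5  0.6  0.7] w 33.6 gf 30.0 q1,5,7 [0.61 0.16 0.13]
```

```bash
python3 -m crank '[{"tx":0,"ty":0,"tz":-25,"turn":0},{"tx":0,"ty":0,"tz":-50,"turn":-2},{"tx":0,"ty":0,"tz":-55,"turn":-4},{"tx":0,"ty":0,"tz":-55,"turn":-6},{"tx":0,"ty":0,"tz":-55,"turn":-8}]'; python3 -m crank '[{"tx":0,"ty":0,"tz":0,"turn":0}]'; python3 -c "
from h import *
rep([(*fw(-8,45),.08,91.9)])"
```

```text
time: 11.78
position: [0.4302, 0.0384, 0.0787]
tool_rot: [0.707, 3.061, -0.001]
ft_force: [-0.2, -0.2, -1.0]
grip_width: 0.382
grip_force: 30.0
time: 11.9
position: [0.4301, 0.0385, 0.0786]
tool_rot: [-0.719, -3.058, 0.0]
ft_force: [-0.7, -0.9, 1.0]
grip_width: 0.387
grip_force: 30.0
t 11.9 p [430.1  38.5  78.6] fix [-165.1   58.7] ang 63.5 F [-0.7 -0.9  1. ] w 33.7 gf 30.0 q1,5,7 [0.69 0.05 0.92]
  -> tx -144.7 ty 62.6 tz -1.5 turn -5.67 (dist 158)
```

```bash
python3 -m crank '[{"tx":-40,"ty":17,"tz":0,"turn":-2},{"tx":-80,"ty":34,"tz":0,"turn":-4},{"tx":-120,"ty":52,"tz":0,"turn":-5.7},{"tx":-142,"ty":61,"tz":0,"turn":-5.7},{"tx":-145,"ty":62.6,"tz":0,"turn":-5.7}]'; python3 -m crank '[{"tx":0,"ty":0,"tz":0,"turn":0},{"tx":0,"ty":0,"tz":0,"turn":0}]'; python3 -c "
from h import *
rep([(*fw(-8,45),.0325,91.9)])
im,d=snap('scene','s2.png'); print(*rects('scene',im,.022,[.35,-.3],[.65,.3],blue,20),sep='\n')"
```

```text
time: 12.52
position: [0.5889, 0.0302, 0.078]
tool_rot: [0.053, -3.141, -0.002]
ft_force: [0.2, -0.2, -0.9]
grip_width: 0.389
grip_force: 30.0
time: 12.78
position: [0.5868, 0.0304, 0.0786]
tool_rot: [0.059, -3.14, 0.001]
ft_force: [0.6, -0.8, -1.3]
grip_width: 0.386
grip_force: 30.0
t 12.8 p [586.8  30.4  78.6] fix [-8.7 45.4] ang 92.1 F [ 0.6 -0.8 -1.3] w 33.6 gf 30.0 q1,5,7 [0.58 0.37 1.23]
  -> tx -0.7 ty -0.4 tz 46.1 turn 0.05 (dist 46)
(446.7, -60.3, 41.2, 27.4, -88.3, 1055)
(604.5, 72.7, 20.7, 12.4, -2.2, 199)
(594.0, 111.0, 38.7, 14.6, 3.8, 487)
```

```bash
python3 -m crank '[{"tx":-0.7,"ty":-0.4,"tz":15,"turn":0},{"tx":-0.7,"ty":-0.4,"tz":30,"turn":0},{"tx":-0.7,"ty":-0.4,"tz":40,"turn":0},{"tx":-0.7,"ty":-0.4,"tz":45,"turn":0},{"tx":-0.7,"ty":-0.4,"tz":46.5,"turn":0}]'; python3 -m crank '[{"tx":-2,"ty":0,"tz":0,"turn":0},{"tx":-4,"ty":0,"tz":0,"turn":0},{"tx":-6,"ty":0,"tz":0,"turn":0},{"tx":-8,"ty":0,"tz":0,"turn":0},{"tx":-9,"ty":0,"tz":0,"turn":0}]'; python3 -c "
from h import *
rep()"
```

```text
time: 13.45
position: [0.5883, 0.0301, 0.0318]
tool_rot: [0.059, -3.14, -0.0]
ft_force: [-2.4, -0.9, 4.9]
grip_width: 0.382
grip_force: 30.0
time: 14.08
position: [0.5964, 0.0302, 0.0318]
tool_rot: [0.059, -3.138, 0.001]
ft_force: [-5.5, 0.0, 4.4]
grip_width: 0.388
grip_force: 30.0
t 14.1 p [596.4  30.2  31.8] fix [ 0.9 44.9] ang 92.2 F [-5.5  0.   4.4] w 33.8 gf 30.0 q1,5,7 [0.54 0.43 1.2 ]
```

```bash
python3 -m crank '[{"tx":-1,"ty":0,"tz":0,"turn":0},{"tx":-2,"ty":0,"tz":0,"turn":0},{"tx":-3,"ty":0,"tz":0,"turn":0},{"tx":-4,"ty":0,"tz":0,"turn":0}]'; python3 -c "
from h import *
rep()"; python3 -m crank '[{"tx":3,"ty":0,"tz":0,"turn":0},{"tx":3,"ty":0,"tz":0,"turn":0}]' 41; python3 -m crank '[{"tx":0,"ty":0,"tz":-10,"turn":0},{"tx":0,"ty":0,"tz":-25,"turn":2},{"tx":0,"ty":0,"tz":-50,"turn":4},{"tx":10,"ty":-20,"tz":-60,"turn":6},{"tx":60,"ty":-40,"tz":-60,"turn":8}]' 55; python3 -c "
from h import *
rep([(.4415,-.0575,.08,2),(.4415,-.0575,.0245,2)])"
```

```text
time: 14.58
position: [0.5966, 0.0302, 0.0318]
tool_rot: [0.059, -3.13, 0.004]
ft_force: [-16.7, -0.4, 14.7]
grip_width: 0.386
grip_force: 30.0
t 14.6 p [596.6  30.2  31.8] fix [ 1.1 44.9] ang 92.2 F [-16.7  -0.4  14.7] w 33.6 gf 30.0 q1,5,7 [0.53 0.43 1.2 ]
time: 14.82
position: [0.5994, 0.0303, 0.0324]
tool_rot: [-0.059, 3.139, 0.0]
ft_force: [0.0, -0.0, -0.2]
grip_width: 0.459
grip_force: 0.0
time: 15.45
position: [0.5434, -0.0116, 0.0945]
tool_rot: [1.024, 2.964, 0.006]
ft_force: [-0.5, -0.2, 0.1]
grip_width: 0.628
grip_force: 0.0
t 15.4 p [543.4 -11.6  94.5] fix [-53.5   4.8] ang 51.9 F [-0.5 -0.2  0.1] w 54.6 gf 0.0 q1,5,7 [0.61 0.22 0.71]
  -> tx 51.9 ty -99.0 tz 13.7 turn 9.98 (dist 113)
  -> tx 52.1 ty -99.3 tz 69.2 turn 9.98 (dist 132)
```

```bash
python3 -m crank '[{"tx":25,"ty":-40,"tz":0,"turn":2},{"tx":45,"ty":-80,"tz":5,"turn":4},{"tx":52,"ty":-99,"tz":13,"turn":6},{"tx":52,"ty":-99,"tz":13,"turn":8},{"tx":52,"ty":-99,"tz":13,"turn":10}]'; python3 -m crank '[{"tx":0,"ty":0,"tz":0,"turn":0}]';python3 -c "
from h import *
rep([(.4415,-.0575,.0245,2)])
im,d=snap('scene','s3.png'); print(*rects('scene',im,.014,[.35,-.3],[.65,.3],blue,20),sep='\n')"
```

```text
time: 16.08
position: [0.4391, -0.0585, 0.0801]
tool_rot: [2.184, 2.255, 0.001]
ft_force: [-0.5, -0.4, 0.9]
grip_width: 0.633
grip_force: 0.0
time: 16.2
position: [0.4392, -0.0582, 0.0799]
tool_rot: [2.175, 2.264, 0.001]
ft_force: [1.0, 0.4, -0.0]
grip_width: 0.633
grip_force: 0.0
t 16.2 p [439.2 -58.2  79.9] fix [-159.1  -38.2] ang 2.3 F [ 1.   0.4 -0. ] w 55.1 gf 0.0 q1,5,7 [0.7  0.05 0.07]
  -> tx 0.6 ty 2.2 tz 55.4 turn 0.06 (dist 55)
(594.5, 33.4, 38.8, 35.0, 2.1, 1292)
(591.9, 97.4, 50.5, 38.8, -87.4, 1887)
```

```bash
python3 -m crank '[{"tx":0.6,"ty":2.2,"tz":18,"turn":0},{"tx":0.6,"ty":2.2,"tz":36,"turn":0},{"tx":0.6,"ty":2.2,"tz":49,"turn":0},{"tx":0.6,"ty":2.2,"tz":55,"turn":0},{"tx":0.6,"ty":2.2,"tz":55.4,"turn":0}]'; python3 -m crank '[{"tx":0,"ty":0,"tz":0,"turn":0},{"tx":0,"ty":0,"tz":0,"turn":0},{"tx":0,"ty":0,"tz":0,"turn":0},{"tx":0,"ty":0,"tz":0,"turn":0}]' 12 30;python3 -c "
from h import *
rep()"
```

```text
time: 16.88
position: [0.4409, -0.0574, 0.0238]
tool_rot: [2.178, 2.264, 0.0]
ft_force: [-0.2, -0.4, 0.5]
grip_width: 0.633
grip_force: 0.0
time: 17.38
position: [0.4407, -0.0576, 0.0239]
tool_rot: [2.179, 2.263, 0.0]
ft_force: [-0.6, -0.5, 0.4]
grip_width: 0.296
grip_force: 30.0
t 17.4 p [440.7 -57.6  23.9] fix [-157.6  -37.7] ang 2.2 F [-0.6 -0.5  0.4] w 25.8 gf 30.0 q1,5,7 [ 0.68  0.14 -0.  ]
```

```bash
python3 -m crank '[{"tx":0,"ty":0,"tz":-25,"turn":0},{"tx":0,"ty":0,"tz":-50,"turn":-2},{"tx":0,"ty":0,"tz":-55,"turn":-4},{"tx":0,"ty":0,"tz":-55,"turn":-6},{"tx":0,"ty":0,"tz":-55,"turn":-8}]'; python3 -m crank '[{"tx":0,"ty":0,"tz":0,"turn":-2},{"tx":0,"ty":0,"tz":0,"turn":-2}]'; python3 -c "
from h import *
rep([(*fw(-8,-6),.08,91.9)])"
```

```text
time: 18.0
position: [0.4406, -0.0576, 0.0789]
tool_rot: [1.265, 2.875, -0.0]
ft_force: [-0.2, -0.5, -0.9]
grip_width: 0.292
grip_force: 30.0
time: 18.25
position: [0.4406, -0.0575, 0.0787]
tool_rot: [-1.022, -2.971, 0.0]
ft_force: [-0.3, -0.6, -1.2]
grip_width: 0.293
grip_force: 30.0
t 18.2 p [440.6 -57.5  78.7] fix [-157.8  -37.6] ang 52.0 F [-0.3 -0.6 -1.2] w 25.5 gf 30.0 q1,5,7 [0.76 0.06 0.93]
  -> tx -94.7 ty 120.3 tz -1.3 turn -7.97 (dist 153)
```

```bash
python3 -m crank '[{"tx":-28,"ty":35,"tz":0,"turn":-2},{"tx":-56,"ty":70,"tz":0,"turn":-4},{"tx":-80,"ty":102,"tz":0,"turn":-6},{"tx":-92,"ty":117,"tz":0,"turn":-8},{"tx":-94.7,"ty":120.3,"tz":0,"turn":-8}]'; python3 -m crank '[{"tx":0,"ty":0,"tz":15,"turn":0},{"tx":0,"ty":0,"tz":30,"turn":0},{"tx":0,"ty":0,"tz":40,"turn":0},{"tx":0,"ty":0,"tz":45,"turn":0},{"tx":0,"ty":0,"tz":46.5,"turn":0}]'; python3 -m crank '[{"tx":-2,"ty":0,"tz":0,"turn":0},{"tx":-4,"ty":0,"tz":0,"turn":0},{"tx":-6,"ty":0,"tz":0,"turn":0},{"tx":-8,"ty":0,"tz":0,"turn":0},{"tx":-9,"ty":0,"tz":0,"turn":0}]'; python3 -c "
from h import *
rep()"
```

```text
time: 18.88
position: [0.5898, -0.02, 0.0783]
tool_rot: [0.053, -3.141, -0.002]
ft_force: [0.2, 0.4, 0.2]
grip_width: 0.294
grip_force: 30.0
time: 19.5
position: [0.589, -0.0207, 0.032]
tool_rot: [0.059, -3.141, 0.0]
ft_force: [0.5, 0.5, -0.6]
grip_width: 0.292
grip_force: 30.0
time: 20.12
position: [0.5984, -0.0203, 0.0323]
tool_rot: [-0.059, 3.141, -0.0]
ft_force: [0.4, -0.8, -0.1]
grip_width: 0.296
grip_force: 30.0
t 20.1 p [598.4 -20.3  32.3] fix [ 1.2 -5.6] ang 92.2 F [ 0.4 -0.8 -0.1] w 25.8 gf 30.0 q1,5,7 [0.58 0.4  1.31]
```

```bash
python3 -m crank '[{"tx":0,"ty":0,"tz":0.7,"turn":0},{"tx":-1,"ty":0,"tz":0.7,"turn":0},{"tx":-2,"ty":0,"tz":0.7,"turn":0},{"tx":-3,"ty":0,"tz":0.7,"turn":0},{"tx":-4,"ty":0,"tz":0.7,"turn":0}]'; python3 -c "
from h import *
rep()"; python3 -m crank '[{"tx":-1,"ty":0,"tz":0,"turn":0},{"tx":-1,"ty":0,"tz":0,"turn":0}]';python3 -c "
from h import *
rep()"
```

```text
time: 20.75
position: [0.5993, -0.0202, 0.0319]
tool_rot: [0.059, -3.134, 0.002]
ft_force: [-11.6, -0.7, 12.1]
grip_width: 0.294
grip_force: 30.0
t 20.8 p [599.3 -20.2  31.9] fix [ 2.1 -5.6] ang 92.2 F [-11.6  -0.7  12.1] w 25.6 gf 30.0 q1,5,7 [0.58 0.4  1.3 ]
time: 21.0
position: [0.5993, -0.0202, 0.0319]
tool_rot: [0.059, -3.132, 0.003]
ft_force: [-12.9, -1.3, 14.5]
grip_width: 0.293
grip_force: 30.0
t 21.0 p [599.3 -20.2  31.9] fix [ 2.1 -5.6] ang 92.2 F [-12.9  -1.3  14.5] w 25.5 gf 30.0 q1,5,7 [0.58 0.4  1.3 ]
```

```bash
python3 -m crank '[{"tx":3,"ty":0,"tz":0,"turn":0},{"tx":3,"ty":0,"tz":0,"turn":0}]' 33; python3 -m crank '[{"tx":0,"ty":0,"tz":-10,"turn":0},{"tx":0,"ty":0,"tz":-30,"turn":0},{"tx":0,"ty":0,"tz":-60,"turn":0},{"tx":0,"ty":0,"tz":-85,"turn":0},{"tx":0,"ty":0,"tz":-88,"turn":0}]'; python3 -m crank '[{"tx":0,"ty":0,"tz":0,"turn":0}]' 40; python3 -c "
from h import *
g=fw(-12,-77)
rep([(*g,.12,91.9),(*g,.065,91.9)])"
```

```text
time: 21.25
position: [0.6001, -0.0205, 0.0315]
tool_rot: [-0.059, 3.141, -0.001]
ft_force: [-1.1, -1.9, 1.9]
grip_width: 0.366
grip_force: 0.7
time: 21.88
position: [0.6022, -0.0198, 0.1229]
tool_rot: [-0.059, 3.136, -0.001]
ft_force: [-0.4, 0.2, 0.6]
grip_width: 0.379
grip_force: 0.0
time: 22.0
position: [0.6002, -0.0203, 0.1198]
tool_rot: [-0.059, 3.141, -0.001]
ft_force: [-0.3, -0.1, -0.9]
grip_width: 0.421
grip_force: 0.0
t 22.0 p [600.2 -20.3 119.8] fix [ 3.1 -5.7] ang 92.2 F [-0.3 -0.1 -0.9] w 36.7 gf 0.0 q1,5,7 [0.63 0.31 1.37]
  -> tx 15.4 ty -71.3 tz -0.2 turn 0.05 (dist 73)
  -> tx 15.4 ty -71.2 tz 54.8 turn 0.05 (dist 91)
```

```bash
python3 -m crank '[{"tx":5,"ty":-25,"tz":0,"turn":0},{"tx":12,"ty":-55,"tz":0,"turn":0},{"tx":15.4,"ty":-70,"tz":0,"turn":0},{"tx":15.4,"ty":-71.3,"tz":0,"turn":0}]'; python3 -m crank '[{"tx":0,"ty":0,"tz":0,"turn":0},{"tx":0,"ty":0,"tz":0,"turn":0}]'; python3 -c "
from h import *
g=fw(-12,-77)
rep([(*g,.065,91.9)])
im,d=snap('scene'); 
cv2.imwrite('pics/s4.png',cv2.resize(im[150:310,190:390,::-1],(800,600)[:2],interpolation=cv2.INTER_CUBIC))
print(*rects('scene',im,.022,[.35,-.3],[.65,.3],blue,20),sep='\n')"
```

```text
time: 22.5
position: [0.587, -0.0931, 0.1188]
tool_rot: [0.056, -3.14, -0.0]
ft_force: [0.0, 0.9, 1.0]
grip_width: 0.459
grip_force: 0.0
time: 22.75
position: [0.5877, -0.0904, 0.1196]
tool_rot: [-0.063, 3.141, 0.001]
ft_force: [-0.0, -0.3, -0.2]
grip_width: 0.461
grip_force: 0.0
t 22.8 p [587.7 -90.4 119.6] fix [-11.8 -75.3] ang 92.3 F [-0.  -0.3 -0.2] w 40.1 gf 0.0 q1,5,7 [0.74 0.3  1.5 ]
  -> tx 0.2 ty -1.7 tz 54.6 turn 0.08 (dist 55)
(598.8, -15.4, 38.1, 18.0, 2.9, 540)
(597.7, 29.1, 38.7, 35.5, 2.6, 1308)
(595.1, 92.5, 50.9, 38.5, -87.9, 1886)
```

View pics/s4.png

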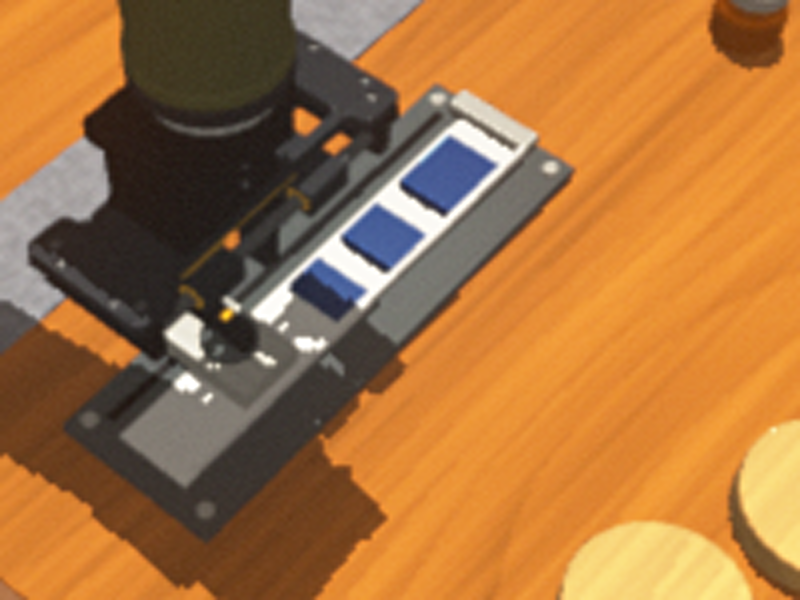

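```bash
python3 -m crank '[{"tx":0,"ty":-1.5,"tz":20,"turn":0},{"tx":0,"ty":-1.5,"tz":40,"turn":0},{"tx":0,"ty":-1.5,"tz":51,"turn":0},{"tx":0,"ty":-1.5,"tz":54,"turn":0},{"tx":0,"ty":-1.5,"tz":54.5,"turn":0}]'; python3 -m crank '[{"tx":0,"ty":0,"tz":0,"turn":0},{"tx":0,"ty":0,"tz":0,"turn":0},{"tx":0,"ty":0,"tz":0,"turn":0}]' 5 20;python3 -c "
from h import *
rep()"
```

```text
time: 23.42
position: [0.5877, -0.0934, 0.065]
tool_rot: [-0.059, 3.141, 0.0]
ft_force: [0.5, -0.9, -0.2]
grip_width: 0.457
grip_force: 0.0
time: 23.8
position: [0.5878, -0.0936, 0.0654]
tool_rot: [-0.059, 3.14, -0.001]
ft_force: [-0.0, -0.2, -0.4]
grip_width: 0.206
grip_force: 0.0
t 23.8 p [587.8 -93.6  65.4] fix [-11.8 -78.6] ang 92.2 F [-0.  -0.2 -0.4] w 18.0 gf 0.0 q1,5,7 [0.72 0.35 1.46]
```

```bash
python3 -m crank '[{"tx":0,"ty":0,"tz":0,"turn":0},{"tx":0,"ty":0,"tz":0,"turn":0},{"tx":0,"ty":0,"tz":0,"turn":0}]';python3 -m crank '[{"tx":0,"ty":4,"tz":0,"turn":0},{"tx":0,"ty":8,"tz":0,"turn":0},{"tx":0,"ty":12,"tz":0,"turn":0},{"tx":0,"ty":16,"tz":0,"turn":0},{"tx":0,"ty":20,"tz":0,"turn":0}]';python3 -c "
from h import *
rep()"
```

```text
time: 24.18
position: [0.5878, -0.0927, 0.0653]
tool_rot: [-0.06, 3.141, 0.001]
ft_force: [-0.0, 3.2, 1.9]
grip_width: 0.121
grip_force: 19.8
time: 24.8
position: [0.5871, -0.0735, 0.0653]
tool_rot: [-0.059, 3.14, -0.001]
ft_force: [0.8, -4.4, 3.1]
grip_width: 0.125
grip_force: 19.9
t 24.8 p [587.1 -73.5  65.3] fix [-11.9 -58.4] ang 92.2 F [ 0.8 -4.4  3.1] w 10.9 gf 19.9 q1,5,7 [0.69 0.35 1.43]
```

```bash
python3 -m crank '[{"tx":0,"ty":4,"tz":0,"turn":0},{"tx":0,"ty":8,"tz":0,"turn":0},{"tx":0,"ty":12,"tz":0,"turn":0},{"tx":0,"ty":16,"tz":0,"turn":0},{"tx":0,"ty":20,"tz":0,"turn":0}]';python3 -m crank '[{"tx":0,"ty":4,"tz":0,"turn":0},{"tx":0,"ty":8,"tz":0,"turn":0},{"tx":0,"ty":12,"tz":0,"turn":0},{"tx":0,"ty":16,"tz":0,"turn":0},{"tx":0,"ty":20,"tz":0,"turn":0}]'; python3 -m crank '[{"tx":0,"ty":4,"tz":0,"turn":0},{"tx":0,"ty":8,"tz":0,"turn":0},{"tx":0,"ty":12,"tz":0,"turn":0},{"tx":0,"ty":16,"tz":0,"turn":0},{"tx":0,"ty":20,"tz":0,"turn":0}]' ;python3 -c "
from h import *
rep()"
```

```text
time: 25.42
position: [0.5863, -0.0534, 0.0653]
tool_rot: [-0.059, 3.14, -0.0]
ft_force: [2.2, -4.3, 5.0]
grip_width: 0.123
grip_force: 19.9
time: 26.05
position: [0.5856, -0.0335, 0.0653]
tool_rot: [-0.059, 3.14, -0.001]
ft_force: [2.1, -5.6, 5.5]
grip_width: 0.123
grip_force: 19.9
time: 26.68
position: [0.5848, -0.0136, 0.0653]
tool_rot: [-0.059, 3.14, -0.001]
ft_force: [1.5, -4.5, 5.6]
grip_width: 0.124
grip_force: 19.9
t 26.7 p [584.8 -13.6  65.3] fix [-12.1   1.5] ang 92.1 F [ 1.5 -4.5  5.6] w 10.8 gf 19.9 q1,5,7 [0.61 0.35 1.32]
```

```bash
python3 -m crank '[{"tx":0,"ty":4,"tz":0,"turn":0},{"tx":0,"ty":8,"tz":0,"turn":0},{"tx":0,"ty":12,"tz":0,"turn":0},{"tx":0,"ty":15,"tz":0,"turn":0},{"tx":0,"ty":16,"tz":0,"turn":0}]';python3 -m crank '[{"tx":0,"ty":1,"tz":0,"turn":0},{"tx":0,"ty":2,"tz":0,"turn":0},{"tx":0,"ty":3,"tz":0,"turn":0}]';python3 -m crank '[{"tx":0,"ty":0.7,"tz":0,"turn":0},{"tx":0,"ty":1.4,"tz":0,"turn":0}]';python3 -c "
from h import *
rep()
for n in('scene','top'):
  im,d=snap(n,n+'5.png');print(*rects(n,im,.022,[.35,-.3],[.65,.3],blue,20),sep='\n')"
```

```text
time: 27.3
position: [0.5842, 0.0025, 0.0653]
tool_rot: [-0.059, 3.14, -0.001]
ft_force: [1.3, -4.5, 5.2]
grip_width: 0.124
grip_force: 19.9
time: 27.68
position: [0.5841, 0.0052, 0.0653]
tool_rot: [-0.059, 3.14, -0.001]
ft_force: [2.4, -5.6, 5.1]
grip_width: 0.121
grip_force: 19.9
time: 27.92
position: [0.5841, 0.0063, 0.0653]
tool_rot: [-0.059, 3.14, -0.002]
ft_force: [1.6, -5.9, 5.4]
grip_width: 0.123
grip_force: 19.9
t 27.9 p [584.1   6.3  65.3] fix [-12.2  21.4] ang 92.1 F [ 1.6 -5.9  5.4] w 10.7 gf 19.9 q1,5,7 [0.58 0.35 1.29]
(602.8, 44.8, 33.2, 25.8, 0.4, 580)
(595.1, 110.8, 57.1, 40.0, -87.9, 2035)
(604.9, 62.6, 28.8, 14.2, -82.6, 310)
(592.1, 125.9, 38.8, 21.9, 1.9, 793)
```

```bash
python3 -m crank '[{"tx":0,"ty":0.7,"tz":0,"turn":0},{"tx":0,"ty":1.4,"tz":0,"turn":0}]';python3 -m crank '[{"tx":0,"ty":0.7,"tz":0,"turn":0},{"tx":0,"ty":1.4,"tz":0,"turn":0}]';python3 -c "
from h import *
rep()"
```

```text
time: 28.28
position: [0.5841, 0.0064, 0.0653]
tool_rot: [-0.058, 3.141, -0.004]
ft_force: [2.5, -8.6, 5.4]
grip_width: 0.122
grip_force: 19.9
time: 28.52
position: [0.5841, 0.0066, 0.0653]
tool_rot: [-0.057, 3.141, -0.007]
ft_force: [2.3, -10.1, 5.9]
grip_width: 0.128
grip_force: 19.9
t 28.5 p [584.1   6.6  65.3] fix [-12.2  21.7] ang 92.1 F [  2.3 -10.1   5.9] w 11.1 gf 19.9 q1,5,7 [0.58 0.36 1.28]
```

```bash
python3 -m crank '[{"tx":0,"ty":-2,"tz":0,"turn":0},{"tx":0,"ty":-2,"tz":0,"turn":0},{"tx":0,"ty":-2,"tz":0,"turn":0}]' 40;python3 -m crank '[{"tx":0,"ty":0,"tz":-15,"turn":0},{"tx":0,"ty":0,"tz":-40,"turn":0},{"tx":20,"ty":15,"tz":-50,"turn":0},{"tx":40,"ty":30,"tz":-50,"turn":0},{"tx":40,"ty":48,"tz":-50,"turn":0}]' 0 10;  python3 -m crank '[{"tx":0,"ty":0,"tz":0,"turn":0},{"tx":0,"ty":0,"tz":0,"turn":0}]';python3 -c "
from h import *
rep([(*fw(-42,69),.034,91.9)])
for n in('scene','top'):
  im,d=snap(n,n+'6.png');print(*rects(n,im,.022,[.35,-.3],[.65,.3],blue,20),sep='\n')"
```

```text
time: 28.9
position: [0.5826, 0.0093, 0.0642]
tool_rot: [0.062, -3.139, -0.003]
ft_force: [1.0, -0.5, -0.2]
grip_width: 0.376
grip_force: 0.0
time: 29.52
position: [0.5414, 0.0546, 0.1159]
tool_rot: [-0.059, 3.14, -0.002]
ft_force: [-0.1, 1.3, -0.4]
grip_width: 0.027
grip_force: 0.0
time: 29.78
position: [0.5427, 0.0537, 0.1151]
tool_rot: [-0.059, 3.141, 0.0]
ft_force: [1.1, -0.2, 0.1]
grip_width: 0.008
grip_force: 0.0
t 29.8 p [542.7  53.7 115.1] fix [-52.   70.2] ang 92.1 F [ 1.1 -0.2  0.1] w 0.7 gf 0.0 q1,5,7 [0.59 0.25 1.26]
  -> tx -10.0 ty -1.2 tz 81.1 turn 0.05 (dist 82)
(610.2, 78.8, 51.9, 11.7, -87.3, 421)
(585.7, 81.3, 30.1, 19.9, -86.8, 528)
(593.7, 131.2, 38.7, 15.0, 2.1, 481)
```

Descend beside the row and push toward the rail at the two inner seams.

```bash
python3 -m crank '[{"tx":-5,"ty":-1,"tz":25,"turn":0},{"tx":-8,"ty":-1,"tz":50,"turn":0},{"tx":-8,"ty":-1,"tz":70,"turn":0},{"tx":-8,"ty":-1,"tz":80,"turn":0},{"tx":-8,"ty":-1,"tz":81,"turn":0}]'; python3 -m crank '[{"tx":-3,"ty":0,"tz":0,"turn":0},{"tx":-6,"ty":0,"tz":0,"turn":0},{"tx":-9,"ty":0,"tz":0,"turn":0},{"tx":-12,"ty":0,"tz":0,"turn":0},{"tx":-15,"ty":0,"tz":0,"turn":0}]'; python3 -m crank '[{"tx":-1,"ty":0,"tz":0,"turn":0},{"tx":-2,"ty":0,"tz":0,"turn":0},{"tx":-3,"ty":0,"tz":0,"turn":0}]'; python3 -c "
from h import *
rep()"
```

```text
time: 30.5
position: [0.5496, 0.0533, 0.0335]
tool_rot: [0.059, -3.14, -0.0]
ft_force: [-0.5, 0.4, 0.7]
grip_width: 0.003
grip_force: 0.0
time: 31.12
position: [0.5648, 0.0539, 0.034]
tool_rot: [0.059, -3.14, 0.0]
ft_force: [-6.0, 0.1, 3.8]
grip_width: 0.007
grip_force: 2.8
time: 31.5
position: [0.565, 0.0539, 0.0337]
tool_rot: [0.059, -3.134, 0.002]
ft_force: [-9.9, -1.5, 9.8]
grip_width: 0.005
grip_force: 5.3
t 31.5 p [565.   53.9  33.7] fix [-29.7  69.7] ang 92.2 F [-9.9 -1.5  9.8] w 0.4 gf 5.3 q1,5,7 [0.51 0.38 1.18]
```

```bash
python3 -m crank '[{"tx":8,"ty":0,"tz":0,"turn":0},{"tx":10,"ty":0,"tz":0,"turn":0},{"tx":10,"ty":15,"tz":0,"turn":0},{"tx":10,"ty":30,"tz":0,"turn":0},{"tx":10,"ty":35,"tz":0,"turn":0}]'; python3 -m crank '[{"tx":-2,"ty":0,"tz":0,"turn":0},{"tx":-5,"ty":0,"tz":0,"turn":0},{"tx":-7,"ty":0,"tz":0,"turn":0},{"tx":-9,"ty":0,"tz":0,"turn":0},{"tx":-11,"ty":0,"tz":0,"turn":0}]';python3 -c "
from h import *
rep()"; python3 -m crank '[{"tx":10,"ty":0,"tz":0,"turn":0},{"tx":10,"ty":0,"tz":0,"turn":0},{"tx":10,"ty":-25,"tz":0,"turn":0},{"tx":10,"ty":-40,"tz":0,"turn":0},{"tx":10,"ty":-49,"tz":0,"turn":0}]';  python3 -m crank '[{"tx":0,"ty":0,"tz":0,"turn":0}]';python3 -c "
from h import *
rep()"
```

```text
time: 32.12
position: [0.5566, 0.0912, 0.0343]
tool_rot: [-0.064, 3.14, 0.002]
ft_force: [-0.3, -0.1, 0.2]
grip_width: 0.004
grip_force: 0.0
time: 32.75
position: [0.5638, 0.0883, 0.0336]
tool_rot: [0.058, -3.132, 0.004]
ft_force: [-14.0, -2.1, 9.7]
grip_width: 0.006
grip_force: 6.6
t 32.8 p [563.8  88.3  33.6] fix [-29.7 104. ] ang 92.1 F [-14.   -2.1   9.7] w 0.5 gf 6.6 q1,5,7 [0.45 0.39 1.11]
time: 33.38
position: [0.5599, 0.0385, 0.0341]
tool_rot: [-0.057, 3.141, -0.0]
ft_force: [0.6, -0.2, 0.8]
grip_width: 0.007
grip_force: 0.0
time: 33.5
position: [0.5597, 0.039, 0.034]
tool_rot: [-0.057, 3.141, -0.0]
ft_force: [0.3, 0.8, 0.4]
grip_width: 0.006
grip_force: 0.0
t 33.5 p [559.7  39.   34. ] fix [-35.5  54.9] ang 92.1 F [0.3 0.8 0.4] w 0.5 gf 0.0 q1,5,7 [0.54 0.37 1.21]
```

```bash
python3 -m crank '[{"tx":0,"ty":6,"tz":0,"turn":0},{"tx":-3,"ty":6,"tz":0,"turn":0},{"tx":-5,"ty":6,"tz":0,"turn":0},{"tx":-7,"ty":6,"tz":0,"turn":0},{"tx":-8.5,"ty":6,"tz":0,"turn":0}]';python3 -c "
from h import *
rep()"; python3 -m crank '[{"tx":12,"ty":0,"tz":0,"turn":0},{"tx":15,"ty":0,"tz":-20,"turn":0},{"tx":15,"ty":0,"tz":-50,"turn":0},{"tx":15,"ty":0,"tz":-85,"turn":0},{"tx":15,"ty":0,"tz":-86,"turn":0}]' 40 20;  python3 -m crank '[{"tx":0,"ty":0,"tz":0,"turn":0}]';python3 -c "
from h import *
rep([(*fw(-12.1,21.7),.12,92)])
for n in ('top','scene'):
  im,d=snap(n,n+'7.png')"
```

```text
time: 34.12
position: [0.5652, 0.0464, 0.0337]
tool_rot: [0.06, -3.135, 0.001]
ft_force: [-9.0, 0.5, 8.9]
grip_width: 0.005
grip_force: 4.7
t 34.1 p [565.2  46.4  33.7] fix [-29.7  62.2] ang 92.2 F [-9.   0.5  8.9] w 0.4 gf 4.7 q1,5,7 [0.52 0.38 1.19]
time: 34.75
position: [0.5555, 0.0458, 0.1243]
tool_rot: [-0.059, 3.133, -0.002]
ft_force: [0.4, -0.2, -0.0]
grip_width: 0.438
grip_force: 0.0
time: 34.88
position: [0.5529, 0.0451, 0.1205]
tool_rot: [-0.059, 3.14, -0.001]
ft_force: [-0.7, 0.3, 0.4]
grip_width: 0.451
grip_force: 0.0
t 34.9 p [552.9  45.1 120.5] fix [-42.1  61.2] ang 92.1 F [-0.7  0.3  0.4] w 39.2 gf 0.0 q1,5,7 [0.6  0.26 1.27]
  -> tx -29.8 ty -39.7 tz 0.6 turn 0.03 (dist 50)
```

Now re-grip the knob, press, and lock.

```bash
python3 -m crank '[{"tx":-15,"ty":-20,"tz":0,"turn":0},{"tx":-30,"ty":-40,"tz":0,"turn":0},{"tx":-30,"ty":-40,"tz":20,"turn":0},{"tx":-30,"ty":-40,"tz":40,"turn":0},{"tx":-30,"ty":-40,"tz":50,"turn":0}]'; python3 -m crank '[{"tx":0,"ty":0,"tz":3,"turn":0},{"tx":0,"ty":0,"tz":5,"turn":0},{"tx":0,"ty":0,"tz":5,"turn":0},{"tx":0,"ty":0,"tz":5,"turn":0}]' 5 25; python3 -m crank '[{"tx":0,"ty":0,"tz":0,"turn":0},{"tx":0,"ty":1,"tz":0,"turn":0},{"tx":0,"ty":2,"tz":0,"turn":0},{"tx":0,"ty":3,"tz":0,"turn":0}]';python3 -c "
from h import *
rep()"
```

```text
time: 35.6
position: [0.5825, 0.0073, 0.0675]
tool_rot: [0.061, -3.137, -0.001]
ft_force: [0.4, 1.2, -0.6]
grip_width: 0.458
grip_force: 0.0
time: 36.1
position: [0.5847, 0.0063, 0.0656]
tool_rot: [-0.059, 3.14, -0.001]
ft_force: [0.4, -0.9, 0.9]
grip_width: 0.128
grip_force: 25.0
time: 36.6
position: [0.5847, 0.0065, 0.0656]
tool_rot: [-0.056, 3.141, -0.007]
ft_force: [-0.4, -7.6, 5.0]
grip_width: 0.13
grip_force: 25.0
t 36.6 p [584.7   6.5  65.6] fix [-11.6  21.6] ang 92.1 F [-0.4 -7.6  5. ] w 11.3 gf 25.0 q1,5,7 [0.58 0.36 1.28]
```

```bash
python3 -m crank '[{"tx":0,"ty":1,"tz":0,"turn":0},{"tx":0,"ty":1.5,"tz":0,"turn":1},{"tx":0,"ty":1.5,"tz":0,"turn":2},{"tx":0,"ty":1.5,"tz":0,"turn":3},{"tx":0,"ty":1.5,"tz":0,"turn":4}]'; python3 -m crank '[{"tx":0,"ty":0,"tz":0,"turn":1.2},{"tx":0,"ty":0,"tz":0,"turn":2.4},{"tx":0,"ty":0,"tz":0,"turn":3.6},{"tx":0,"ty":0,"tz":0,"turn":4.8},{"tx":0,"ty":0,"tz":0,"turn":6}]'; python3 -m crank '[{"tx":0,"ty":0,"tz":0,"turn":1.2},{"tx":0,"ty":0,"tz":0,"turn":2.4},{"tx":0,"ty":0,"tz":0,"turn":3.6},{"tx":0,"ty":0,"tz":0,"turn":4.8},{"tx":0,"ty":0,"tz":0,"turn":5.8}]';python3 -c "
from h import *
rep(); print(ctrl.get_state()['torque'])"
```

```text
time: 37.22
position: [0.5846, 0.0062, 0.0656]
tool_rot: [0.496, 3.101, -0.01]
ft_force: [-1.3, -10.2, 3.9]
grip_width: 0.123
grip_force: 25.0
time: 37.85
position: [0.5844, 0.0058, 0.0656]
tool_rot: [1.282, 2.865, -0.01]
ft_force: [-1.6, -10.6, 6.2]
grip_width: 0.121
grip_force: 25.0
time: 38.48
position: [0.5839, 0.0055, 0.0656]
tool_rot: [1.958, 2.452, -0.01]
ft_force: [-3.2, -10.6, 7.1]
grip_width: 0.123
grip_force: 25.0
t 38.5 p [583.9   5.5  65.6] fix [-12.4  20.6] ang 12.8 F [ -3.2 -10.6   7.1] w 10.7 gf 25.0 q1,5,7 [ 0.38  0.23 -0.01]
[-2.35204502  0.55313849  0.06207073]
```

```bash
python3 -m crank '[{"tx":0,"ty":0,"tz":0,"turn":0.3},{"tx":0,"ty":0,"tz":0,"turn":0.3},{"tx":-3,"ty":0,"tz":0,"turn":0}]'; python3 -m crank '[{"tx":0,"ty":0,"tz":0,"turn":0},{"tx":0,"ty":0,"tz":0,"turn":0},{"tx":0,"ty":0,"tz":-10,"turn":0},{"tx":0,"ty":0,"tz":-50,"turn":0},{"tx":0,"ty":0,"tz":-100,"turn":0}]' 40; python3 -m crank '[{"tx":-60,"ty":-10,"tz":0,"turn":1},{"tx":-120,"ty":-20,"tz":0,"turn":2},{"tx":-180,"ty":-30,"tz":0,"turn":3},{"tx":-240,"ty":-50,"tz":0,"turn":5},{"tx":-290,"ty":-70,"tz":0,"turn":7}]';python3 -c "
from h import *
rep()
im,d=snap('scene'); 
cv2.imwrite('pics/s8.png',cv2.resize(im[150:310,190:390,::-1],(800,600)[:2],interpolation=cv2.INTER_CUBIC))
for n in('scene','top'):
  im,d=snap(n,n+'8.png');print(*rects(n,im,.022,[.35,-.3],[.65,.3],blue,20),sep='\n')
  print(n,[(q,[(np.round(r['xyz'],4).tolist(),round(r['confidence'],2)) for r in ctrl.mark_of(n,q)[:2]]) for q in('burnisher','burnisher_grip','burnisher_tip','jaw_face')])
"
```

```text
time: 38.85
position: [0.584, 0.0053, 0.0656]
tool_rot: [1.954, 2.459, -0.006]
ft_force: [-4.9, -3.4, 8.4]
grip_width: 0.121
grip_force: 25.0
time: 39.48
position: [0.5841, 0.0088, 0.1656]
tool_rot: [-1.95, -2.461, 0.001]
ft_force: [1.0, -0.9, 0.3]
grip_width: 0.453
grip_force: 0.0
time: 40.1
position: [0.5827, -0.2922, 0.1657]
tool_rot: [2.607, 1.752, 0.001]
ft_force: [1.0, 0.6, 0.8]
grip_width: 0.457
grip_force: 0.0
t 40.1 p [ 582.7 -292.2  165.7] fix [ -23.5 -276.9] ang -22.2 F [1.  0.6 0.8] w 39.8 gf 0.0 q1,5,7 [ 0.67  0.12 -0.05]
(595.6, 86.4, 108.8, 38.7, -87.7, 3871)
scene [('burnisher', [([0.5675, -0.343, 0.0032], 0.58)]), ('burnisher_grip', [([0.5457, -0.3416, 0.013], 0.51)]), ('burnisher_tip', []), ('jaw_face', [([0.6145, 0.0274, 0.0237], 0.84)])]
(593.6, 83.3, 107.6, 38.8, -88.1, 3951)
top [('burnisher', [([0.5675, -0.3427, -0.0002], 0.66)]), ('burnisher_grip', [([0.553, -0.3408, 0.0125], 0.42), ([0.5927, 0.1136, 0.0073], 0.27)]), ('burnisher_tip', [([0.4304, 0.3568, 0.0011], 0.7)]), ('jaw_face', [([0.6132, 0.0311, 0.0238], 0.54), ([0.5975, 0.1157, 0.0059], 0.17)])]
```

View pics/s8.png

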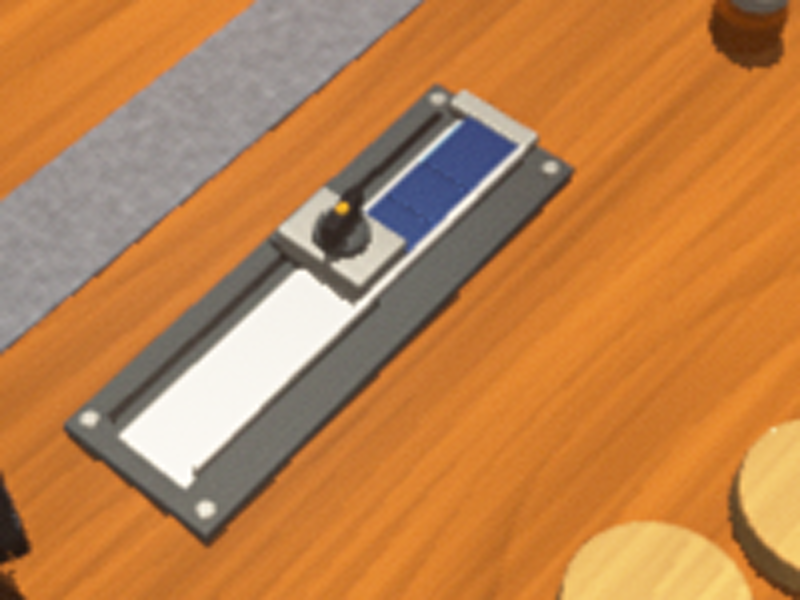

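Run:
```python
from h import *
hand=lambda b:(b[...,0]>140)&(b[...,0]>b[...,2]+30)
brt=lambda b:(b[...,1]>95)
for f in("t0.png","s0.png","top8.png","scene8.png"):
    n="top" if f[0]=="t" else "scene"; im=np.ascontiguousarray(cv2.imread("pics/"+f)[:,:,::-1])
    print(f,rects(n,im,.018,[.42,-.40],[.66,-.28],hand,15), rects(n,im,.014,[.42,-.40],[.66,-.28],brt,15),fitbox(n,im,hand,(.09,.016,.016),.004,(.525,-.342,0),pad=.01))
im=cv2.imread("pics/top8.png")[120:260,330:430];cv2.imwrite("pics/b.png",cv2.resize(im,(430,600),interpolation=cv2.INTER_CUBIC))
```

```text
t0.png [] [(542.9, -344.3, 159.5, 17.8, -0.3, 1929)] (array([ 5.275e+02, -3.439e+02, -5.000e-01]), np.float64(0.42))
s0.png [] [(544.9, -341.7, 163.6, 17.3, -0.8, 2025), (653.9, -316.2, 124.1, 51.9, -85.3, 2503)] (array([ 527.1, -341.1,   -0.8]), np.float64(0.122))
top8.png [(497.5, -344.8, 44.2, 16.1, -2.8, 475)] [(498.7, -346.0, 46.2, 17.3, -5.0, 559)] (array([ 525.1, -343.6,    0.8]), np.float64(2.839))
scene8.png [(575.3, -388.3, 105.4, 44.1, 1.2, 2083), (489.5, -346.0, 25.6, 9.9, 1.4, 161)] [(617.6, -394.7, 35.6, 10.7, -21.2, 164), (488.3, -345.6, 26.1, 9.5, -12.4, 158)] (array([ 524.9, -343.9,   -1.8]), np.float64(8.541))
```

View pics/b.png

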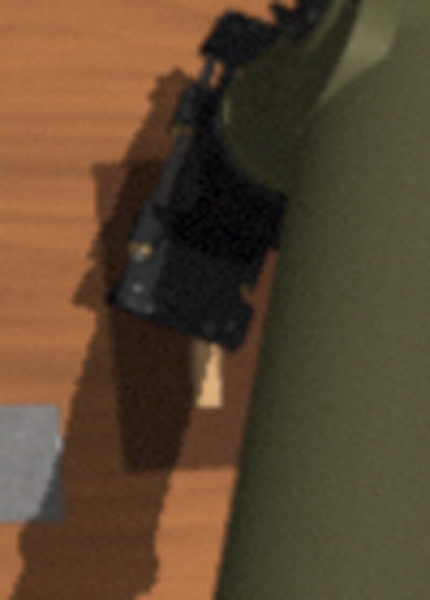

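```bash
python3 -m crank '[{"tx":0,"ty":0,"tz":0,"turn":2},{"tx":0,"ty":0,"tz":0,"turn":4},{"tx":0,"ty":0,"tz":0,"turn":6},{"tx":0,"ty":0,"tz":0,"turn":8},{"tx":0,"ty":0,"tz":0,"turn":10}]'; python3 -m crank '[{"tx":0,"ty":0,"tz":0,"turn":2},{"tx":0,"ty":0,"tz":0,"turn":3.4},{"tx":0,"ty":0,"tz":0,"turn":3.4},{"tx":0,"ty":0,"tz":0,"turn":3.4}]'; python3 -c "
from h import *
rep([(.547,-.343,.0245,-90.7)])"
```

```text
time: 41.28
position: [0.5828, -0.2895, 0.1651]
tool_rot: [-3.103, -0.488, -0.0]
ft_force: [-0.1, -0.4, -0.8]
grip_width: 0.46
grip_force: 0.0
time: 41.78
position: [0.5828, -0.2897, 0.1651]
tool_rot: [3.141, 0.036, -0.0]
ft_force: [-0.2, -0.1, 0.3]
grip_width: 0.462
grip_force: 0.0
t 41.8 p [ 582.8 -289.7  165.1] fix [ -23.3 -274.4] ang -88.7 F [-0.2 -0.1  0.3] w 40.2 gf 0.0 q1,5,7 [ 0.53  0.05 -1.16]
  -> tx -37.0 ty 52.4 tz 140.6 turn 0.40 (dist 155)
```

```bash
python3 -m crank '[{"tx":-18,"ty":26,"tz":25,"turn":0.4},{"tx":-37,"ty":52.4,"tz":60,"turn":0.4},{"tx":-37,"ty":52.4,"tz":100,"turn":0.4},{"tx":-37,"ty":52.4,"tz":120,"turn":0.4},{"tx":-37,"ty":52.4,"tz":120,"turn":0.4}]'; python3 -m crank '[{"tx":0,"ty":0,"tz":10,"turn":0},{"tx":0,"ty":0,"tz":17,"turn":0},{"tx":0,"ty":0,"tz":20.5,"turn":0},{"tx":0,"ty":0,"tz":20.5,"turn":0}]'; python3 -c "
from h import *
rep([(.547,-.343,.0245,-90.7)])"
```

```text
time: 42.4
position: [0.5463, -0.3419, 0.0436]
tool_rot: [-3.14, 0.02, 0.004]
ft_force: [0.0, -0.1, -0.1]
grip_width: 0.463
grip_force: 0.0
time: 42.9
position: [0.5467, -0.3432, 0.0245]
tool_rot: [3.141, -0.023, -0.0]
ft_force: [-0.2, 0.2, 0.2]
grip_width: 0.458
grip_force: 0.0
t 42.9 p [ 546.7 -343.2   24.5] fix [ -61.2 -326.7] ang -90.8 F [-0.2  0.2  0.2] w 39.9 gf 0.0 q1,5,7 [ 0.6   0.06 -1.11]
  -> tx 0.3 ty -0.2 tz 0.0 turn -0.03 (dist 0)
```

```bash
python3 -m crank '[{"tx":0,"ty":0,"tz":0,"turn":0},{"tx":0,"ty":0,"tz":0,"turn":0},{"tx":0,"ty":0,"tz":0,"turn":0},{"tx":0,"ty":0,"tz":0,"turn":0},{"tx":0,"ty":0,"tz":0,"turn":0}]' 5 50; python3 -m crank '[{"tx":0,"ty":0,"tz":-20,"turn":0},{"tx":0,"ty":0,"tz":-50,"turn":0},{"tx":0,"ty":0,"tz":-80,"turn":0},{"tx":0,"ty":0,"tz":-110,"turn":0},{"tx":0,"ty":0,"tz":-120,"turn":0}]'; python3 -m crank '[{"tx":20,"ty":0,"tz":0,"turn":-1},{"tx":50,"ty":0,"tz":0,"turn":-3},{"tx":80,"ty":0,"tz":0,"turn":-5},{"tx":100,"ty":0,"tz":0,"turn":-7},{"tx":110,"ty":0,"tz":0,"turn":-9}]';python3 -c "
from h import *
rep([(*fw(117,155),.145,89.1)])"
```

```text
time: 43.52
position: [0.5468, -0.3434, 0.0247]
tool_rot: [3.141, -0.023, 0.0]
ft_force: [0.3, 0.2, 1.7]
grip_width: 0.178
grip_force: 50.0
time: 44.15
position: [0.5481, -0.344, 0.1481]
tool_rot: [3.139, -0.023, 0.007]
ft_force: [-0.0, 1.2, -0.7]
grip_width: 0.183
grip_force: 50.0
time: 44.78
position: [0.6575, -0.344, 0.1435]
tool_rot: [-2.906, -1.19, 0.001]
ft_force: [-0.2, 0.3, -0.3]
grip_width: 0.181
grip_force: 50.0
t 44.8 p [ 657.5 -344.   143.5] fix [  49.5 -331.1] ang -45.5 F [-0.2  0.3 -0.3] w 15.8 gf 50.0 q1,5,7 [ 0.6   0.14 -0.43]
  -> tx 379.0 ty -311.9 tz -1.0 turn -26.91 (dist 491)
```

```bash
python3 -m crank '[{"tx":35,"ty":-30,"tz":0,"turn":-1.8},{"tx":75,"ty":-62,"tz":0,"turn":-3.6},{"tx":115,"ty":-95,"tz":0,"turn":-5.4},{"tx":155,"ty":-128,"tz":0,"turn":-7.2},{"tx":190,"ty":-156,"tz":0,"turn":-9}]';python3 -c "
from h import *
rep([(*fw(121,155),.145,91.9)])"
```

```text
time: 45.4
position: [0.6839, -0.0981, 0.1441]
tool_rot: [-2.23, -2.212, 0.001]
ft_force: [0.2, 0.8, -0.4]
grip_width: 0.177
grip_force: 50.0
t 45.4 p [683.9 -98.1 144.1] fix [ 84.1 -86.2] ang -0.5 F [ 0.2  0.8 -0.4] w 15.4 gf 50.0 q1,5,7 [ 0.43  0.22 -0.05]
  -> tx 242.6 ty 26.9 tz -0.8 turn -18.47 (dist 244)
```

```bash
python3 -m crank '[{"tx":35,"ty":4,"tz":0,"turn":-1.8},{"tx":75,"ty":8,"tz":0,"turn":-3.6},{"tx":115,"ty":13,"tz":0,"turn":-5.4},{"tx":155,"ty":18,"tz":0,"turn":-7.2},{"tx":190,"ty":22,"tz":0,"turn":-9}]';python3 -m crank '[{"tx":0,"ty":0,"tz":0,"turn":-1.8},{"tx":0,"ty":0,"tz":0,"turn":-3.6},{"tx":0,"ty":0,"tz":0,"turn":-5.4},{"tx":0,"ty":0,"tz":0,"turn":-7.2},{"tx":0,"ty":0,"tz":0,"turn":-9}]';python3 -m crank '[{"tx":0,"ty":0,"tz":0,"turn":-0.5},{"tx":0,"ty":0,"tz":0,"turn":-0.5}]';python3 -c "
from h import *
rep([(*fw(121,155),.08,91.9)])
for n in('scene','top'):
  im,d=snap(n,n+'9.png')
  print([(np.round(r['xyz'],4).tolist(),round(r['confidence'],2)) for r in ctrl.mark_of(n,'burnisher_tip')[:2]])
  im=im[90:240,230:430] if n=='scene' else im[120:220,160:360]
  cv2.imwrite('pics/%s9c.png'%n,cv2.resize(im[:,:,::-1],None,fx=4,fy=4,interpolation=cv2.INTER_CUBIC))
"
```

```text
time: 46.02
position: [0.7087, 0.0907, 0.144]
tool_rot: [-1.215, -2.896, 0.001]
ft_force: [-0.8, -0.3, 0.0]
grip_width: 0.18
grip_force: 50.0
time: 46.65
position: [0.7087, 0.0887, 0.1438]
tool_rot: [-0.015, -3.14, 0.001]
ft_force: [0.2, 0.7, -1.1]
grip_width: 0.176
grip_force: 50.0
time: 46.9
position: [0.7088, 0.0887, 0.1439]
tool_rot: [0.044, -3.14, 0.0]
ft_force: [-0.1, 0.5, -1.5]
grip_width: 0.18
grip_force: 50.0
t 46.9 p [708.8  88.7 143.9] fix [115.1  99.7] ang 91.6 F [-0.1  0.5 -1.5] w 15.6 gf 50.0 q1,5,7 [0.36 0.45 1.16]
  -> tx -5.7 ty 55.4 tz 63.9 turn -0.06 (dist 85)
[([0.597, 0.0738, 0.0138], 0.25)]
[([0.6166, 0.0861, 0.1351], 0.36)]
```

View pics/scene9c.png

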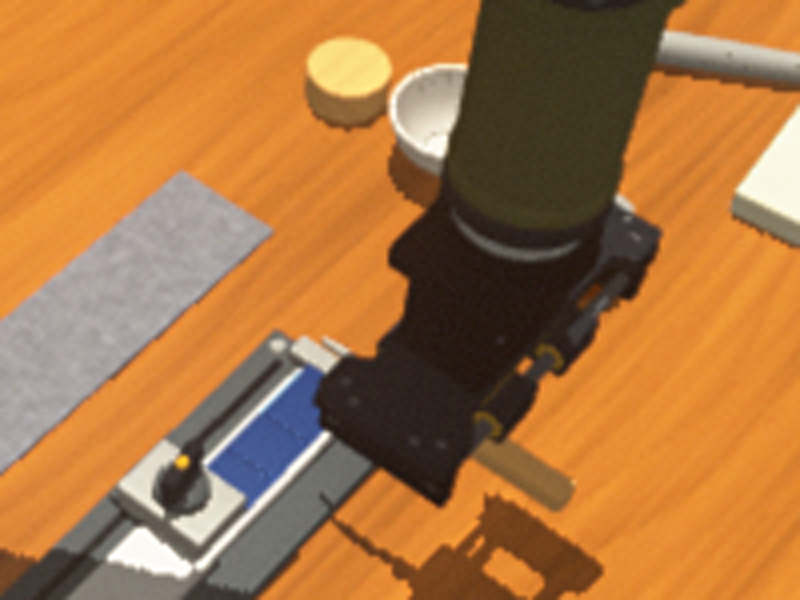

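View pics/top9c.png

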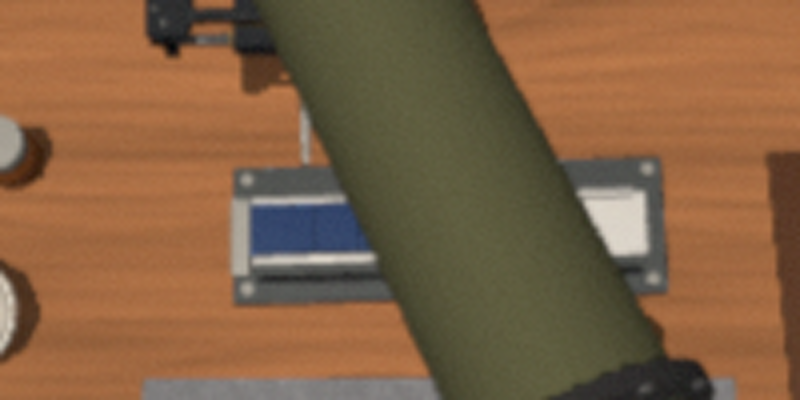

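Run:
```python
from h import *
im=np.ascontiguousarray(cv2.imread("pics/top9.png")[:,:,::-1]).astype(int)
c=236
print("tip col scan", [(v,im[v,234:239].tolist()) for v in range(154,166)])
print("seam scan",[(v,im[v,230:240].mean(0).round().tolist()) for v in range(164,175)])
for v in (159.5,160.5,161.5): print(v,plane_pts("top",[236.3,v],.1315))
for v in (169.5,170,171): print(v,wf(plane_pts("top",[235,v],.022)[0]))
```

```text
tip col scan [(154, [[151, 104, 70], [171, 153, 138], [165, 155, 145], [141, 115, 99], [139, 95, 63]]), (155, [[155, 106, 72], [162, 142, 125], [162, 151, 137], [145, 117, 98], [149, 101, 68]]), (156, [[162, 109, 71], [153, 126, 106], [158, 145, 132], [147, 117, 96], [157, 105, 69]]), (157, [[156, 104, 67], [154, 128, 106], [157, 146, 132], [143, 116, 96], [150, 98, 64]]), (158, [[153, 104, 67], [158, 132, 111], [160, 148, 135], [147, 117, 95], [151, 101, 66]]), (159, [[158, 105, 68], [158, 128, 105], [168, 154, 140], [161, 124, 101], [159, 105, 70]]), (160, [[156, 101, 65], [148, 113, 88], [153, 138, 123], [153, 117, 93], [151, 101, 67]]), (161, [[139, 97, 73], [114, 86, 71], [102, 90, 79], [114, 89, 75], [118, 87, 68]]), (162, [[90, 85, 80], [85, 83, 79], [85, 85, 81], [87, 86, 80], [87, 84, 80]]), (163, [[83, 85, 80], [83, 85, 81], [82, 85, 79], [84, 85, 81], [81, 82, 80]]), (164, [[82, 85, 82], [81, 83, 78], [83, 84, 82], [81, 83, 80], [82, 83, 79]]), (165, [[83, 83, 82], [84, 86, 81], [84, 85, 82], [83, 84, 82], [86, 88, 86]])]
seam scan [(164, [82.0, 84.0, 81.0]), (165, [84.0, 85.0, 82.0]), (166, [84.0, 85.0, 82.0]), (167, [85.0, 86.0, 82.0]), (168, [102.0, 102.0, 98.0]), (169, [157.0, 153.0, 147.0]), (170, [178.0, 174.0, 173.0]), (171, [89.0, 100.0, 125.0]), (172, [51.0, 69.0, 105.0]), (173, [50.0, 68.0, 105.0]), (174, [52.0, 69.0, 106.0])]
159.5 [[0.61766595 0.08467653 0.1315    ]]
160.5 [[0.61473615 0.08459997 0.1315    ]]
161.5 [[0.61180948 0.08452349 0.1315    ]]
169.5 [ 22.75393162 112.02198773]
170 [ 21.14263043 112.03223954]
171 [ 17.92259738 112.0527268 ]
```

Run:
```python
from h import *
def prof(f,y0,y1,xs):
    n="top" if f[0]=="t" else "scene"; im=cv2.imread("pics/"+f)[:,:,::-1].astype(np.float32); K,o,Rm=cam(n)
    out=[]
    for x in xs:
        P=np.array([[*fw(x,y),.022] for y in np.linspace(y0,y1,40)]); q=(P-o)@Rm; uv=((q@K.T)[:,:2]/q[:,2:]).astype(np.float32)
        out.append(cv2.remap(im,uv[None,:,0],uv[None,:,1],cv2.INTER_CUBIC)[0].mean(0))
    return np.array(out)
for f in("top8.png","scene8.png"):
    for nm,xs in(("hi",np.arange(12,42,1.5)),("lo",np.arange(-46,-8,1.5))):
        a=prof(f,52,145,xs); b=prof(f,158,162,xs)
        print(f,nm); print("x  ",xs.astype(int).tolist()); print("rowR",a[:,0].round().astype(int).tolist()); print("rowB",a[:,2].round().astype(int).tolist());print("stop",b[:,0].round().astype(int).tolist())
```

```text
top8.png hi
x   [12, 13, 15, 16, 18, 19, 21, 22, 24, 25, 27, 28, 30, 31, 33, 34, 36, 37, 39, 40]
rowR [50, 49, 53, 63, 90, 129, 163, 173, 162, 140, 115, 96, 87, 84, 84, 84, 84, 84, 84, 84]
rowB [107, 106, 107, 111, 123, 144, 161, 163, 151, 130, 109, 92, 85, 82, 82, 82, 82, 82, 82, 82]
stop [171, 171, 171, 171, 171, 167, 165, 152, 133, 112, 96, 88, 82, 83, 86, 91, 101, 111, 119, 122]
top8.png lo
x   [-46, -44, -43, -41, -40, -38, -37, -35, -34, -32, -31, -29, -28, -26, -25, -23, -22, -20, -19, -17, -16, -14, -13, -11, -10, -8]
rowR [86, 79, 67, 54, 47, 50, 62, 73, 81, 87, 97, 123, 159, 192, 205, 193, 164, 125, 89, 64, 54, 54, 54, 54, 54, 54]
rowB [84, 77, 66, 53, 46, 49, 60, 72, 79, 85, 93, 116, 147, 176, 188, 178, 155, 130, 113, 104, 104, 107, 108, 108, 108, 107]
stop [127, 118, 107, 97, 90, 97, 122, 151, 171, 176, 180, 179, 178, 177, 176, 176, 177, 177, 177, 175, 174, 173, 173, 173, 174, 174]
scene8.png hi
x   [12, 13, 15, 16, 18, 19, 21, 22, 24, 25, 27, 28, 30, 31, 33, 34, 36, 37, 39, 40]
rowR [66, 66, 65, 62, 62, 87, 149, 219, 244, 213, 154, 102, 81, 90, 102, 105, 104, 104, 104, 104]
rowB [132, 131, 131, 130, 130, 142, 173, 210, 223, 191, 133, 85, 68, 80, 93, 95, 94, 94, 95, 95]
stop [203, 201, 200, 201, 201, 200, 204, 207, 190, 143, 108, 108, 128, 143, 144, 141, 137, 138, 141, 141]
scene8.png lo
x   [-46, -44, -43, -41, -40, -38, -37, -35, -34, -32, -31, -29, -28, -26, -25, -23, -22, -20, -19, -17, -16, -14, -13, -11, -10, -8]
rowR [101, 102, 105, 106, 106, 105, 98, 82, 65, 56, 57, 69, 85, 95, 97, 107, 144, 200, 218, 167, 101, 66, 60, 62, 64, 65]
rowB [95, 97, 98, 98, 97, 96, 89, 72, 52, 41, 43, 56, 75, 86, 88, 96, 130, 183, 212, 193, 154, 131, 126, 128, 129, 130]
stop [128, 131, 135, 138, 141, 141, 137, 139, 161, 185, 199, 202, 202, 203, 203, 201, 199, 199, 199, 200, 201, 201, 201, 200, 201, 200]
```

```bash
python3 -m crank '[{"tx":0,"ty":18,"tz":10,"turn":0},{"tx":0,"ty":36,"tz":30,"turn":0},{"tx":0,"ty":50,"tz":60,"turn":0},{"tx":0,"ty":53,"tz":85,"turn":0},{"tx":0,"ty":53.3,"tz":93,"turn":-0.05}]';python3 -m crank '[{"tx":0,"ty":0,"tz":0,"turn":0},{"tx":0,"ty":0,"tz":0,"turn":0}]';python3 -c "
from h import *
rep([(*fw(115.5,153),.0365,91.9)])
im,d=snap('top','top10.png')
print([(np.round(r['xyz'],4).tolist(),round(r['confidence'],2)) for r in ctrl.mark_of('top','burnisher_tip')[:2]])
cv2.imwrite('pics/t10c.png',cv2.resize(im[120:220,160:310,::-1],None,fx=5,fy=5,interpolation=cv2.INTER_CUBIC))
"
```

```text
time: 47.72
position: [0.7058, 0.1426, 0.0482]
tool_rot: [0.055, -3.137, 0.002]
ft_force: [0.3, 0.4, -1.5]
grip_width: 0.179
grip_force: 50.0
time: 47.98
position: [0.7086, 0.1418, 0.0527]
tool_rot: [-0.051, 3.139, 0.0]
ft_force: [-0.1, -0.2, -0.4]
grip_width: 0.182
grip_force: 50.0
t 48.0 p [708.6 141.8  52.7] fix [116.7 152.7] ang 91.8 F [-0.1 -0.2 -0.4] w 15.8 gf 50.0 q1,5,7 [0.26 0.51 1.06]
  -> tx 1.2 ty 0.3 tz 16.2 turn -0.01 (dist 16)
[([0.6176, 0.1397, 0.0435], 0.59), ([0.6477, 0.3284, 0.0016], 0.45)]
```

View pics/t10c.png

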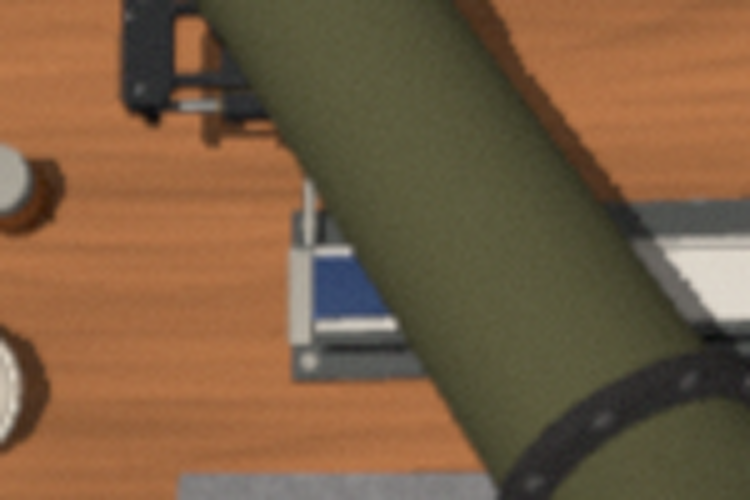

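```bash
python3 -m crank '[{"tx":0.8,"ty":0,"tz":6,"turn":0},{"tx":0.8,"ty":0,"tz":11,"turn":0},{"tx":0.8,"ty":0,"tz":14,"turn":0},{"tx":0.8,"ty":0,"tz":15,"turn":0},{"tx":0.8,"ty":0,"tz":15.5,"turn":0}]';python3 -c "
from h import *
rep()";python3 -m crank '[{"tx":0,"ty":0,"tz":0.3,"turn":0},{"tx":0,"ty":0,"tz":0.6,"turn":0}]';python3 -c "
from h import *
rep(); print(ctrl.get_state()['torque'])"
```

```text
time: 48.7
position: [0.7067, 0.1423, 0.036]
tool_rot: [0.052, -3.141, 0.0]
ft_force: [-0.2, -1.0, 0.1]
grip_width: 0.182
grip_force: 50.0
t 48.7 p [706.7 142.3  36. ] fix [114.9 153.3] ang 91.9 F [-0.2 -1.   0.1] w 15.8 gf 50.0 q1,5,7 [0.26 0.52 1.05]
time: 48.95
position: [0.7068, 0.1424, 0.0357]
tool_rot: [-0.052, 3.141, -0.0]
ft_force: [-0.5, 0.1, 1.2]
grip_width: 0.174
grip_force: 50.0
t 49.0 p [706.8 142.4  35.7] fix [114.9 153.3] ang 91.9 F [-0.5  0.1  1.2] w 15.2 gf 50.0 q1,5,7 [0.26 0.52 1.05]
[-0.02903202  0.15064313  0.03633453]
```

```bash
python3 -m crank '[{"tx":-0.4,"ty":0,"tz":0.3,"turn":0},{"tx":-0.8,"ty":0,"tz":0.6,"turn":0}]';python3 -m crank '[{"tx":0,"ty":-1.25,"tz":0,"turn":0},{"tx":0,"ty":-2.5,"tz":0,"turn":0},{"tx":0,"ty":-3.75,"tz":0,"turn":0},{"tx":0,"ty":-5,"tz":0,"turn":0},{"tx":0,"ty":-6.25,"tz":0,"turn":0}]';python3 -c "
from h import *
rep()";python3 -m crank '[{"tx":0,"ty":-1.25,"tz":0,"turn":0},{"tx":0,"ty":-2.5,"tz":0,"turn":0},{"tx":0,"ty":-3.75,"tz":0,"turn":0},{"tx":0,"ty":-5,"tz":0,"turn":0},{"tx":0,"ty":-6.25,"tz":0,"turn":0}]';python3 -c "
from h import *
rep()
im,d=snap('scene','s11.png')
cv2.imwrite('pics/s11c.png',cv2.resize(im[130:250,250:410,::-1],None,fx=5,fy=5,interpolation=cv2.INTER_CUBIC))"
```

```text
time: 49.2
position: [0.7074, 0.1424, 0.035]
tool_rot: [0.052, -3.141, 0.0]
ft_force: [-1.2, -0.7, 2.9]
grip_width: 0.179
grip_force: 50.0
time: 49.82
position: [0.7081, 0.1362, 0.035]
tool_rot: [-0.052, 3.14, 0.0]
ft_force: [-0.0, 2.4, 2.2]
grip_width: 0.18
grip_force: 50.0
t 49.8 p [708.1 136.2  35. ] fix [116.  147.1] ang 91.9 F [-0.   2.4  2.2] w 15.6 gf 50.0 q1,5,7 [0.27 0.52 1.06]
time: 50.45
position: [0.708, 0.1298, 0.0349]
tool_rot: [-0.052, 3.141, 0.0]
ft_force: [0.2, 1.9, 2.3]
grip_width: 0.18
grip_force: 50.0
t 50.5 p [708.  129.8  34.9] fix [115.7 140.8] ang 91.9 F [0.2 1.9 2.3] w 15.6 gf 50.0 q1,5,7 [0.28 0.52 1.07]
```

View pics/s11c.png

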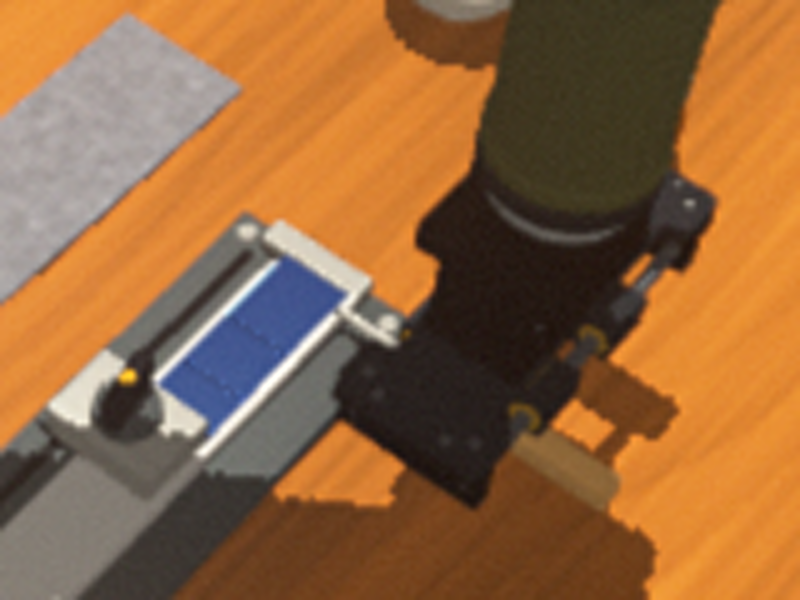

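```bash
python3 -m crank '[{"tx":0,"ty":-1.25,"tz":0,"turn":0},{"tx":0,"ty":-2.5,"tz":0,"turn":0},{"tx":0,"ty":-3.75,"tz":0,"turn":0},{"tx":0,"ty":-5,"tz":0,"turn":0},{"tx":0,"ty":-6.25,"tz":0,"turn":0}]' >/dev/null
python3 -m crank '[{"tx":0,"ty":-1.25,"tz":0,"turn":0},{"tx":0,"ty":-2.5,"tz":0,"turn":0},{"tx":0,"ty":-3.75,"tz":0,"turn":0},{"tx":0,"ty":-5,"tz":0,"turn":0},{"tx":0,"ty":-6.25,"tz":0,"turn":0}]' >/dev/null
python3 -m crank '[{"tx":0,"ty":-1.25,"tz":0,"turn":0},{"tx":0,"ty":-2.5,"tz":0,"turn":0},{"tx":0,"ty":-3.75,"tz":0,"turn":0},{"tx":0,"ty":-5,"tz":0,"turn":0},{"tx":0,"ty":-6.25,"tz":0,"turn":0}]';python3 -c "
from h import *
rep()"
```

```text
time: 52.38
position: [0.7086, 0.111, 0.0348]
tool_rot: [0.052, -3.141, 0.0]
ft_force: [1.2, 1.6, 2.7]
grip_width: 0.179
grip_force: 50.0
t 52.4 p [708.6 111.   34.8] fix [115.7 121.9] ang 91.9 F [1.2 1.6 2.7] w 15.6 gf 50.0 q1,5,7 [0.3  0.52 1.09]
```

```bash
python3 -m crank '[{"tx":0,"ty":-1.25,"tz":0,"turn":0},{"tx":0,"ty":-2.5,"tz":0,"turn":0},{"tx":0,"ty":-3.75,"tz":0,"turn":0},{"tx":0,"ty":-5,"tz":0,"turn":0},{"tx":0,"ty":-6.25,"tz":0,"turn":0}]' >/dev/null
python3 -m crank '[{"tx":0,"ty":-1.25,"tz":0,"turn":0},{"tx":0,"ty":-2.5,"tz":0,"turn":0},{"tx":0,"ty":-3.75,"tz":0,"turn":0},{"tx":0,"ty":-5,"tz":0,"turn":0},{"tx":0,"ty":-6.25,"tz":0,"turn":0}]' >/dev/null
python3 -m crank '[{"tx":0,"ty":-1.25,"tz":0,"turn":0},{"tx":0,"ty":-2.5,"tz":0,"turn":0},{"tx":0,"ty":-3.75,"tz":0,"turn":0},{"tx":0,"ty":-5,"tz":0,"turn":0},{"tx":0,"ty":-6.25,"tz":0,"turn":0}]' >/dev/null
python3 -m crank '[{"tx":0,"ty":-1.25,"tz":0,"turn":0},{"tx":0,"ty":-2.5,"tz":0,"turn":0},{"tx":0,"ty":-3.75,"tz":0,"turn":0},{"tx":0,"ty":-5,"tz":0,"turn":0},{"tx":0,"ty":-6.25,"tz":0,"turn":0}]' ;python3 -c "
from h import *
rep()"
```

```text
time: 54.88
position: [0.7094, 0.086, 0.0348]
tool_rot: [0.052, -3.141, 0.0]
ft_force: [-0.2, 2.1, 2.5]
grip_width: 0.181
grip_force: 50.0
t 54.9 p [709.4  86.   34.8] fix [115.7  96.9] ang 91.9 F [-0.2  2.1  2.5] w 15.7 gf 50.0 q1,5,7 [0.34 0.51 1.13]
```

```bash
python3 -m crank '[{"tx":0,"ty":-1.25,"tz":0,"turn":0},{"tx":0,"ty":-2.5,"tz":0,"turn":0},{"tx":0,"ty":-3.75,"tz":0,"turn":0},{"tx":0,"ty":-5,"tz":0,"turn":0},{"tx":0,"ty":-6.25,"tz":0,"turn":0}]' >/dev/null
python3 -m crank '[{"tx":0,"ty":-1.25,"tz":0,"turn":0},{"tx":0,"ty":-2.5,"tz":0,"turn":0},{"tx":0,"ty":-3.75,"tz":0,"turn":0},{"tx":0,"ty":-5,"tz":0,"turn":0},{"tx":0,"ty":-6.25,"tz":0,"turn":0}]' >/dev/null
python3 -m crank '[{"tx":0,"ty":-1.25,"tz":0,"turn":0},{"tx":0,"ty":-2.5,"tz":0,"turn":0},{"tx":0,"ty":-3.75,"tz":0,"turn":0},{"tx":0,"ty":-5,"tz":0,"turn":0},{"tx":0,"ty":-6.25,"tz":0,"turn":0}]' >/dev/null
python3 -m crank '[{"tx":0,"ty":-1.25,"tz":0,"turn":0},{"tx":0,"ty":-2.5,"tz":0,"turn":0},{"tx":0,"ty":-3.75,"tz":0,"turn":0},{"tx":0,"ty":-5,"tz":0,"turn":0},{"tx":0,"ty":-6.25,"tz":0,"turn":0}]' ;python3 -c "
from h import *
rep()
im,d=snap('scene','s12.png')
cv2.imwrite('pics/s12c.png',cv2.resize(im[130:270,220:380,::-1],None,fx=4.2,fy=4.2,interpolation=cv2.INTER_CUBIC))"
```

```text
time: 57.38
position: [0.7103, 0.061, 0.0348]
tool_rot: [-0.052, 3.141, -0.0]
ft_force: [1.1, 2.5, 2.8]
grip_width: 0.176
grip_force: 50.0
t 57.4 p [710.3  61.   34.8] fix [115.7  71.9] ang 91.9 F [1.1 2.5 2.8] w 15.3 gf 50.0 q1,5,7 [0.38 0.51 1.16]
```

View pics/s12c.png

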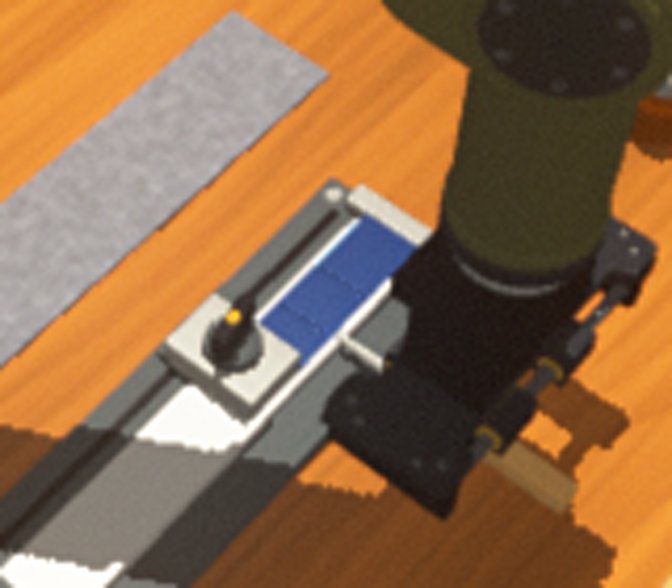

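```bash
python3 -m crank '[{"tx":0,"ty":-1.25,"tz":0,"turn":0},{"tx":0,"ty":-2.5,"tz":0,"turn":0},{"tx":0,"ty":-3.75,"tz":0,"turn":0},{"tx":0,"ty":-5,"tz":0,"turn":0},{"tx":0,"ty":-6.25,"tz":0,"turn":0}]' >/dev/null
python3 -m crank '[{"tx":0,"ty":-1.25,"tz":0,"turn":0},{"tx":0,"ty":-2.5,"tz":0,"turn":0},{"tx":0,"ty":-3.75,"tz":0,"turn":0},{"tx":0,"ty":-5,"tz":0,"turn":0},{"tx":0,"ty":-6.25,"tz":0,"turn":0}]' >/dev/null
python3 -m crank '[{"tx":0,"ty":-1.25,"tz":0,"turn":0},{"tx":0,"ty":-2.5,"tz":0,"turn":0},{"tx":0,"ty":-3.75,"tz":0,"turn":0},{"tx":0,"ty":-5,"tz":0,"turn":0},{"tx":0,"ty":-6.25,"tz":0,"turn":0}]' >/dev/null
python3 -m crank '[{"tx":0,"ty":-1.25,"tz":0,"turn":0},{"tx":0,"ty":-2.5,"tz":0,"turn":0},{"tx":0,"ty":-3.75,"tz":0,"turn":0},{"tx":0,"ty":-5,"tz":0,"turn":0},{"tx":0,"ty":-6.25,"tz":0,"turn":0}]' ;python3 -c "
from h import *
rep()"
```

```text
time: 59.92
position: [0.7111, 0.036, 0.0348]
tool_rot: [0.052, -3.141, 0.0]
ft_force: [0.2, 1.6, 2.1]
grip_width: 0.176
grip_force: 50.0
t 59.9 p [711.1  36.   34.8] fix [115.7  46.9] ang 91.9 F [0.2 1.6 2.1] w 15.3 gf 50.0 q1,5,7 [0.41 0.51 1.2 ]
```

Finish the last ~2.5 mm, lift, and bring the tool back.

```bash
python3 -m crank '[{"tx":0,"ty":-1.25,"tz":0,"turn":0},{"tx":0,"ty":-2.5,"tz":0,"turn":0}]'; python3 -m crank '[{"tx":0,"ty":0,"tz":-6,"turn":0},{"tx":0,"ty":0,"tz":-25,"turn":0},{"tx":0,"ty":0,"tz":-60,"turn":0},{"tx":0,"ty":0,"tz":-100,"turn":0},{"tx":0,"ty":0,"tz":-110,"turn":0}]'; python3 -m crank '[{"tx":0,"ty":-35,"tz":0,"turn":1.8},{"tx":0,"ty":-70,"tz":0,"turn":3.6},{"tx":0,"ty":-105,"tz":0,"turn":5.4},{"tx":0,"ty":-140,"tz":0,"turn":7.2},{"tx":0,"ty":-175,"tz":0,"turn":9}]';python3 -m crank '[{"tx":0,"ty":0,"tz":0,"turn":1.8},{"tx":0,"ty":0,"tz":0,"turn":3.6},{"tx":0,"ty":0,"tz":0,"turn":5.4},{"tx":0,"ty":0,"tz":0,"turn":7.2},{"tx":0,"ty":0,"tz":0,"turn":9}]';python3 -c "
from h import *
rep([(.547,-.343,.145,-90.5)])"
```

```text
time: 60.18
position: [0.7112, 0.0336, 0.0348]
tool_rot: [-0.052, 3.141, -0.0]
ft_force: [0.1, 2.0, 3.0]
grip_width: 0.178
grip_force: 50.0
time: 60.8
position: [0.713, 0.0338, 0.1494]
tool_rot: [-0.052, 3.135, -0.001]
ft_force: [0.3, -0.4, -1.0]
grip_width: 0.176
grip_force: 50.0
time: 61.42
position: [0.7164, -0.1428, 0.1442]
tool_rot: [-1.161, -2.918, 0.001]
ft_force: [-0.5, -0.4, -0.3]
grip_width: 0.177
grip_force: 50.0
time: 62.05
position: [0.7164, -0.1415, 0.1441]
tool_rot: [-2.189, -2.252, 0.002]
ft_force: [0.1, 0.3, -0.7]
grip_width: 0.178
grip_force: 50.0
t 62.0 p [ 716.4 -141.5  144.1] fix [ 115.1 -130.7] ang 1.6 F [ 0.1  0.3 -0.7] w 15.5 gf 50.0 q1,5,7 [0.46 0.26 0.03]
  -> tx -196.6 ty -175.0 tz -0.6 turn 18.42 (dist 263)
```

```bash
python3 -m crank '[{"tx":-35,"ty":-32,"tz":0,"turn":1.8},{"tx":-75,"ty":-67,"tz":0,"turn":3.6},{"tx":-115,"ty":-102,"tz":0,"turn":5.4},{"tx":-155,"ty":-138,"tz":0,"turn":7.2},{"tx":-185,"ty":-165,"tz":0,"turn":9}]';python3 -m crank '[{"tx":0,"ty":0,"tz":0,"turn":1.8},{"tx":0,"ty":0,"tz":0,"turn":3.6},{"tx":0,"ty":0,"tz":0,"turn":5.4},{"tx":0,"ty":0,"tz":0,"turn":7.2},{"tx":0,"ty":0,"tz":0,"turn":9.4}]';python3 -m crank '[{"tx":0,"ty":0,"tz":0,"turn":0},{"tx":0,"ty":0,"tz":0,"turn":0}]';python3 -c "
from h import *
rep([(.547,-.343,.0245,-90.5)])"
```

```text
time: 62.68
position: [0.5555, -0.3343, 0.1444]
tool_rot: [-2.887, -1.239, 0.003]
ft_force: [-0.1, 0.4, -0.2]
grip_width: 0.177
grip_force: 50.0
time: 63.3
position: [0.5576, -0.3316, 0.1443]
tool_rot: [-3.141, 0.005, 0.002]
ft_force: [-0.2, -0.3, -0.5]
grip_width: 0.177
grip_force: 50.0
time: 63.55
position: [0.558, -0.3315, 0.1445]
tool_rot: [-3.141, -0.01, 0.001]
ft_force: [-0.4, 0.4, -1.2]
grip_width: 0.176
grip_force: 50.0
t 63.5 p [ 558.  -331.5  144.5] fix [ -49.5 -315.3] ang -89.7 F [-0.4  0.4 -1.2] w 15.3 gf 50.0 q1,5,7 [ 0.61  0.06 -1.11]
  -> tx -11.0 ty 11.4 tz 120.1 turn 0.17 (dist 121)
```

```bash
python3 -m crank '[{"tx":-5,"ty":5,"tz":30,"turn":0.1},{"tx":-11,"ty":11.4,"tz":65,"turn":0.1},{"tx":-11,"ty":11.4,"tz":95,"turn":0.1},{"tx":-11,"ty":11.4,"tz":110,"turn":0.1},{"tx":-11,"ty":11.4,"tz":115,"turn":0.1}]';python3 -m crank '[{"tx":0,"ty":0,"tz":2,"turn":0},{"tx":0,"ty":0,"tz":3.5,"turn":0},{"tx":0,"ty":0,"tz":4.5,"turn":0},{"tx":0,"ty":0,"tz":5,"turn":0}]';python3 -c "
from h import *
rep()"
```

```text
time: 64.18
position: [0.5472, -0.3427, 0.0292]
tool_rot: [-3.141, 0.007, 0.001]
ft_force: [-1.2, -0.1, -0.8]
grip_width: 0.176
grip_force: 50.0
time: 64.68
position: [0.5475, -0.3432, 0.0253]
tool_rot: [3.141, -0.009, 0.001]
ft_force: [0.0, 0.2, -0.7]
grip_width: 0.18
grip_force: 50.0
t 64.7 p [ 547.5 -343.2   25.3] fix [ -60.3 -326.7] ang -90.3 F [ 0.   0.2 -0.7] w 15.6 gf 50.0 q1,5,7 [ 0.63  0.08 -1.11]
```

```bash
python3 -m crank '[{"tx":0,"ty":0,"tz":0.4,"turn":0},{"tx":0,"ty":0,"tz":0.8,"turn":0},{"tx":0,"ty":0,"tz":0.9,"turn":0}]';python3 -m crank '[{"tx":0,"ty":0,"tz":0,"turn":0},{"tx":0,"ty":0,"tz":0,"turn":0},{"tx":0,"ty":0,"tz":0,"turn":0},{"tx":0,"ty":0,"tz":0,"turn":0}]' 40 20;python3 -m crank '[{"tx":0,"ty":0,"tz":-15,"turn":0},{"tx":0,"ty":0,"tz":-50,"turn":0},{"tx":0,"ty":0,"tz":-100,"turn":0},{"tx":0,"ty":0,"tz":-150,"turn":0},{"tx":-40,"ty":0,"tz":-190,"turn":0}]';python3 -m crank '[{"tx":-50,"ty":50,"tz":0,"turn":0},{"tx":-100,"ty":100,"tz":0,"turn":0},{"tx":-150,"ty":150,"tz":0,"turn":0},{"tx":-190,"ty":190,"tz":0,"turn":0}]';python3 -c "
from h import *
rep()
im,d=snap('top','tf.png');im2,_=snap('scene','sf.png')
print(*rects('top',im,.022,[.35,-.3],[.65,.3],blue,20),sep='\n');print(*rects('scene',im2,.022,[.35,-.3],[.65,.3],blue,20),sep='\n')
cv2.imwrite('pics/tfc.png',cv2.resize(im[130:250,130:420,::-1],(800,331),interpolation=cv2.INTER_CUBIC))
for q in('bowl','jar','bezel_block','burnisher'): print(q,[np.round(r['xyz'],4).tolist() for r in ctrl.mark_of('top',q)[:1]])"
```

```text
time: 65.05
position: [0.5474, -0.3432, 0.0247]
tool_rot: [3.141, -0.009, 0.0]
ft_force: [-1.8, 0.2, 5.4]
grip_width: 0.181
grip_force: 50.0
time: 65.55
position: [0.5473, -0.3431, 0.0238]
tool_rot: [-3.142, 0.009, 0.0]
ft_force: [-0.8, -0.6, -0.0]
grip_width: 0.45
grip_force: 0.0
time: 66.18
position: [0.5099, -0.3418, 0.2176]
tool_rot: [3.14, -0.003, 0.007]
ft_force: [-0.5, -0.5, -0.2]
grip_width: 0.462
grip_force: 0.0
time: 66.68
position: [0.3282, -0.5199, 0.2156]
tool_rot: [3.14, -0.009, 0.002]
ft_force: [0.8, -0.5, 1.1]
grip_width: 0.46
grip_force: 0.0
t 66.7 p [ 328.2 -519.9  215.6] fix [-285.4 -496. ] ang -90.3 F [ 0.8 -0.5  1.1] w 40.0 gf 0.0 q1,5,7 [ 0.96 -0.   -0.61]
(593.6, 83.3, 107.6, 38.8, -87.9, 3898)
(595.6, 86.4, 108.4, 38.7, -87.6, 3852)
bowl [[0.5198, 0.3535, 0.0023]]
jar [[0.6483, 0.3309, 0.0015]]
bezel_block [[0.4317, 0.3567, -0.0024]]
burnisher [[0.5658, -0.344, 0.0011]]
```

View pics/sf.png

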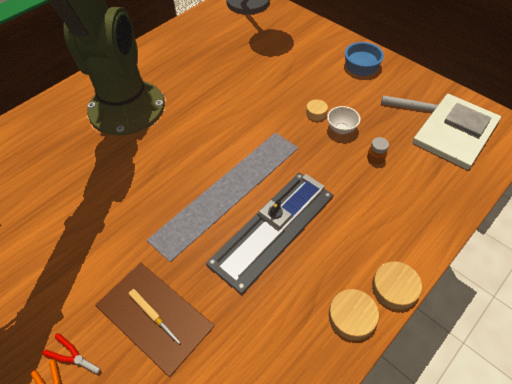

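View pics/tfc.png

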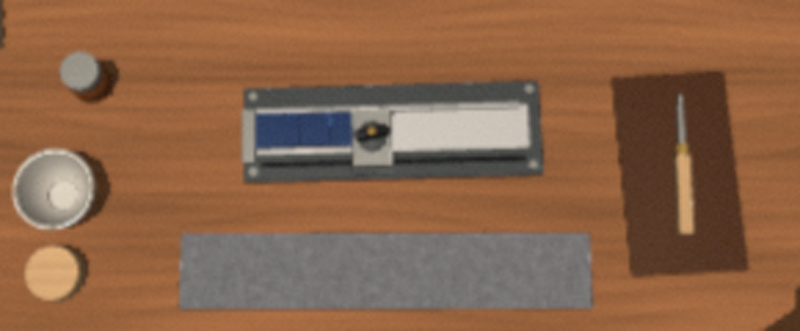

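The final views show the row closed between stop and jaw, with the knob at (373,131) turned along the row. The burnisher is on its mat at (683,165), and the bowl, jar and block have not moved.

```bash
python3 -c "
from bench import ctrl
print(ctrl.close_job())"
```

```text
the job is handed in; nothing more can be done
None
```

I handed the job in at about 67 s: the three plaques on the pad (50, 34 and 26 mm) are in the row longest first, the jaw is locked (knob turned about 79°), the seam was burnished at about 1 cm/s, the burnisher is back on its mat, and the bowl, jar and block are where they were; no verdict was returned.

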